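# Put two newly bound leather pocket books to press under board and weight

### The job

Put the two newly bound pocket books to press on the small stone: the larger tan book in the middle of the stone first, the larger pale board on it, then the smaller green book, the smaller dark board and last the steel weight on top. Finish each layer before the next, setting it down gently, flat and released, centred on what lies under it, with its long side along the stone's long side. Leave the paring knife, the bone folder and the paste jar where they are.

Things in the scene. Friction and masses are not known exactly. Their poses are not given: they have to be found in the camera images.
- stone: Small pressing stone, a fixed slab of grey-buff limestone with rough dark flanks, 160 (x) by 120 (y) by 30 mm high. Origin: centre of its underside, on the bench. x lies along its long side, z up. The stack is built on its flat top.
- large_book: Larger pocket book, tan leather, gilt frame on the cover, lying flat: 94 (x) by 62 (y) by 20 mm thick. Rigid, about 100 g. Origin: centre of its underside. x along its long side, the spine at -y, z up.
- large_board: Larger pressing board, pale beech: 102 (x) by 68 (y) by 12 mm thick, about 65 g, plain slab lying flat. Origin: centre of its underside. x along its long side, z up.
- small_book: Smaller pocket book, dark green leather, gilt frame on the cover, lying flat: 80 (x) by 54 (y) by 15 mm thick. Rigid, about 60 g. Origin: centre of its underside. x along its long side, the spine at -y, z up.
- small_board: Smaller pressing board, dark brown: 90 (x) by 60 (y) by 10 mm thick, about 50 g, plain slab lying flat. Origin: centre of its underside. x along its long side, z up.
- weight: Pressing weight, about 0.8 kg: a dark steel block 80 (x) by 52 (y) by 22 mm high with a brass bow handle over its middle. The handle's level bar is round, 12 mm thick, runs 50 mm along x, and its centre line is 52 mm above the underside; below it is a 24 mm gap to the block. Origin: centre of the underside. x along its long side, z up.
- knife: Bystander, to be left alone: leather paring knife, green handle and broad steel blade, about 180 (x) by 38 by 9 mm, lying flat on the bench at the right. Origin on its underside near the middle.
- folder: Bystander, to be left alone: ivory-coloured bone folder, 140 (x) by 20 by 5 mm, lying flat on the bench at the left. Origin on its underside near the middle.
- jar: Bystander, to be left alone: amber glass paste jar with a metal lid, 68 mm across, 75 mm high, standing on the bench at the left. Origin: centre of its underside.
Mind the look-alikes: they are no part of the job. Of the things shaped like the large_book, the tan one is meant. What is shaped like the small_board but red is not meant.

How it is judged:
By the outcome, as a careful person would: the job done as asked, in the order asked, and still so for the second after the job is handed in, with the robot touching nothing.
It also fails if it takes over 136 s, if anything falls off the work surface, if the arm or the gripper's body presses on something with over 40 N, if the wrist force passes 120 N, or if a joint passes its speed limit or range.

### The arm

A 6-joint arm with a two-finger parallel gripper is mounted at the origin on the work surface. World frame = base frame: x ahead of the robot, y to its left, z up, the work surface at z = 0. Lengths are in m, angles in degrees, forces in N, time in s.
With the tool pointing down it reaches from about 0.3 to 0.75 m from the base axis. Payload 8.5 kg.
Tool frame: the origin (TCP) lies on the centre line of the jaws, within the pads' length; the fingertips stand env.tips_ahead ahead of it and the grasp point (between the pads) lies 8 mm behind it (env.tips_ahead is the distance from the TCP to the fingertips, in m); z points along the fingers, y is the direction in which the jaws open and shut (so a half turn about z gives the same grasp; the last joint's range is limited). The gripper opens to 85 mm and grips with 20 to 120 N. Pads are 22 mm wide; open, the fingers measure 114 mm over their backs; the gripper's body (76 mm by 85 mm) begins 54 mm behind the grasp point. The pads swing forward as they close: fully open they stand 13 mm farther back than shut.
Start: joints at [-12.336, 21.807, 74.336, -0, 83.858, -12.336], TCP at [0.55, 0, 0.242] pointing down, gripper open.
Joint ranges: [-178.18, 178.18], [-50.72, 133.34], [12.68, 142.11], [-81.47, 261.47], [9.98, 163.14], [-165.26, 165.26]. Speed limits (degrees/s): [136.94, 136.94, 180, 180, 180, 180].

### API

Orientations are given as a 3x3 rotation matrix whose columns are the frame's x, y, z axes.
In Python, from rig import env gives the robot as it stands.
- The arm moves only by the tool servo_tool, never from a script. Its argument "commands" is a list of rows, each an object with "linear": the shift along the tool's x, y, z in mm, a list of three; "angular": the turn, a rotation vector about the tool's x, y, z in degrees, a list of three; "gripper": the opening, from -1 (shut) to 1 (fully open). In form: [{"linear": [x, y, z], "angular": [rx, ry, rz], "gripper": gripper}, ...]. A call has 1 to 20 rows; each row is the pose to reach, as a shift and turn from the pose commanded when the call began, along the tool's axes at that moment; what a row does not reach only later rows make up. A row lasts 1/10 s, in which the tool goes at most 50 mm and 8.59 degrees, less where a joint would pass 70% of its speed; a pose out of reach is approached as far as the arm can. A call with a gripper value outside its range is refused whole. The fingers move at their own pace and stop on an object; "force" is the grip in N (left out, the last holds). Time passes only in rows, so rows that repeat a pose let the fingers close. It gives the time, the measured TCP pose, the force and the opening at its end, in the units of the state.
- env.observe(): the state, without advancing time (a new reading comes with each control period).
- env.get_image(name): name is "scene" or "side" or "wrist"; returns a dict with "frame" (420x560x3 uint8, blue, green, red), "fx", "fy", "cx", "cy" (pixels), "k1" (the pictures are not rectified: a ray, as slopes to the right and down, at radius r is drawn at 1 + k1 r^2 times it, then the intrinsics apply), "cam_to_world" (4x4, takes a point from camera to world coordinates); the wrist camera has in their place "T_tool_cam" (4x4, takes a point from camera to tool coordinates, whose origin is the TCP and whose axes are the flange's). Camera axes: x right, y up, looking along -z (the intrinsics and any distortion apply to the point x, -y, -z); pixel columns grow to the right and rows downward; lengths in m; the calibration is good to about 2 mm. A picture is of the moment at which its call begins: read the wrist's pose just before it. There is no depth.
- env.close_job(): hands the job in, once; it reports no verdict.
Trained networks look in a picture, given as the dict that the camera call returned (one of the last four; its "shot" number tells which), for a name from the list of things; names that differ only in an ending like _2 or _b are one class to them, and where a whole thing is asked for, a point or a joint stands for the part that bears it (a point fixed in the world has none). Each returns a list of dicts, best first, with "confidence" (0 to 1); they miss things now and then, are a little off and sometimes report something else, mostly with a low value. They report only what shows in the picture. A call takes as long as a camera call. They do not tell look-alikes from the thing itself.
- env.trace(picture, query): "pixels" (420x560 bool, what is visible of it) and "extent" ([left, top, right, bottom] in pixels, round what is visible of it).
The state is a dict: "time_s": time; "q": joint angles; "qvel": joint speeds; "joint_efforts": joint torques, N m; "position": TCP position; "tool_rot": TCP orientation; "ft_force": force on the tool from outside, world axes, zero at the start; "wrist_torque": the same for the moment, N m; "grip_width": finger opening in m.
Only numpy, scipy, OpenCV 4.12 (cv2) and the standard library are available. Lean on these libraries where they do the work, as an engineer would, in place of code of your own. Each camera call takes 0.05 s, during which the arm holds its last target.

## Working session

There is one attempt and no reset: what is moved stays moved. The work goes in short steps, Python scripts to look and compute and a tool call to move; the robot and the scene stay as the last step left them, time stands still between calls to the robot, and variables do not carry over. Pictures are saved under pics/ and viewed, and the job is handed in when it is done.

Besides the shell and the picture viewer there is one more tool, called after "Emit:" as name(argument=value, ...), one argument or row to a line, values as JSON. servo_tool: Moves the arm, as the interface text tells. Its arguments: {"type":"object","properties":{"commands":{"type":"array","items":{"type":"object","properties":{"linear":{"type":"array","items":{"type":"number"}},"angular":{"type":"array","items":{"type":"number"}},"gripper":{"type":"number"}}}},"force":{"type":"number"}},"required":["commands"]}

```bash
ls; mkdir -p pics; python3 - <<'E'
from rig import env
import cv2
print(env.observe(), env.tips_ahead)
for n in ("scene","side","wrist"):
    d=env.get_image(n); cv2.imwrite(f"pics/{n}0.png",d["frame"])
    print(n,{k:v for k,v in d.items() if k!="frame"})
E
```

```text
pics
{'time_s': 0.0, 'q': array([-1.23336498e+01,  2.18409192e+01,  7.43866828e+01,  8.41178646e-04,
        8.38578656e+01, -1.23348103e+01]), 'qvel': array([-0.01233496, -0.03281803, -0.06421603,  0.01650234, -0.04948308,
        0.04260705]), 'joint_efforts': array([-1.00240642e-03, -4.48466885e+01, -2.31285810e+01, -2.87182611e-04,
        4.73836102e-03,  1.77242771e-05]), 'position': array([5.49711969e-01, 8.47871564e-05, 2.41701078e-01]), 'tool_rot': array([[-1.84307249e-05,  9.99998943e-01, -1.45414447e-03],
       [ 9.99999944e-01,  1.89148161e-05,  3.32891415e-04],
       [ 3.32918568e-04, -1.45413825e-03, -9.99998887e-01]]), 'ft_force': array([-0.2864206 ,  0.12586283, -0.14483342]), 'wrist_torque': array([ 0.03151213, -0.01247428, -0.02986008]), 'grip_width': 0.085318100634312} 0.011
scene {'fx': 442.53761958318427, 'fy': 442.53761958318427, 'cx': 272.69887295245866, 'cy': 211.0803965378131, 'k1': -0.07818016216544192, 'cam_to_world': array([[-0.26642178, -0.74161827,  0.61564744,  1.30014849],
       [ 0.96373101, -0.19465727,  0.18256803,  0.21330605],
       [-0.015555
[... 329 characters left out ...]
,
       [-0.16664837, -0.60972767,  0.77489386,  1.00261397],
       [-0.02365672,  0.78812955,  0.61505461,  0.85540575],
       [ 0.        ,  0.        ,  0.        ,  1.        ]]), 'shot': 2}
wrist {'fx': 313.5402327030301, 'fy': 313.5402327030301, 'cx': 279.8741135053514, 'cy': 210.8061974644678, 'k1': 0.0010038573216119052, 'T_tool_cam': array([[ 4.45420169e-04,  9.47915730e-01,  3.18520910e-01,
         8.18775992e-02],
       [ 9.99999813e-01, -5.55376398e-04,  2.54394407e-04,
         6.77618077e-04],
       [ 4.18043456e-04,  3.18520737e-01, -9.47915801e-01,
        -1.31969891e-01],
       [ 0.00000000e+00,  0.00000000e+00,  0.00000000e+00,
         1.00000000e+00]]), 'shot': 3}
```

View pics/scene0.png

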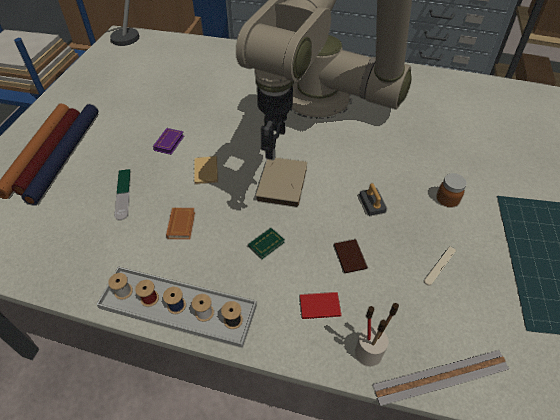

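View pics/side0.png

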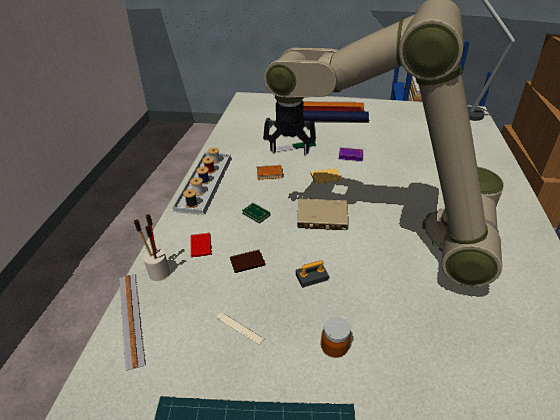

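View pics/wrist0.png

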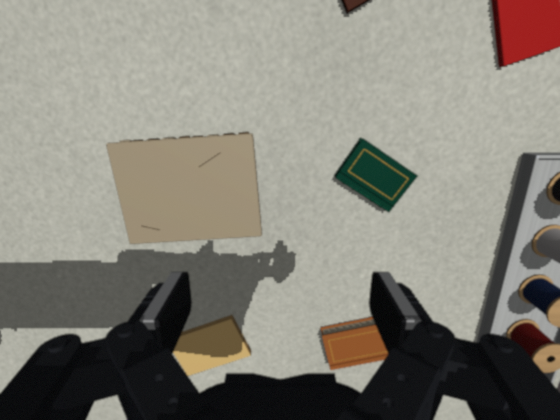

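```bash
cat > h.py <<'E'
import numpy as np, cv2
from rig import env
from scipy.optimize import minimize
DIM=dict(stone=(160,120,30),large_book=(94,62,20),large_board=(102,68,12),small_book=(80,54,15),small_board=(90,60,10),weight=(80,52,22))
def box(dx,dy,z0,z1):
    return np.array([[sx*dx/2,sy*dy/2,z] for sx in(-1,1) for sy in(-1,1) for z in(z0,z1)])/1000
def parts(n):
    d=DIM[n]; P=[box(d[0],d[1],0,d[2])]
    if n=='weight':
        P+=[box(50,12,46,58)]
        for s in(-1,1):
            b=box(10,12,22,50); b[:,0]+=s*.020; P.append(b)
    return P
def shot(name):
    o=env.observe(); d=env.get_image(name)
    if 'T_tool_cam' in d:
        T=np.eye(4); T[:3,:3]=o['tool_rot']; T[:3,3]=o['position']; d['cam_to_world']=T@d['T_tool_cam']
    d['name']=name
    return d
def proj(d,P):
    C=np.linalg.inv(d['cam_to_world']); p=P@C[:3,:3].T+C[:3,3]
    u=p[:,0]/-p[:,2]; v=-p[:,1]/-p[:,2]; f=1+d['k1']*(u*u+v*v)
    return np.c_[d['cx']+d['fx']*u*f, d['cy']+d['fy']*v*f]
def back(d,uv,z):
    # pixel -> world point at height z
    uv=np.atleast_2d(np.array(uv,float)); a=np.c_[(uv[:,0]-d['cx'])/d['fx'],(uv[:,1]-d['cy'])/d['fy']]; s=a.copy()
    for _ in range(10): s=a/(1+d['k1']*(s**2).sum(1,keepdims=True))
    r=np.c_[s[:,0],-s[:,1],-np.ones(len(s))]@d['cam_to_world'][:3,:3].T; o=d['cam_to_world'][:3,3]
    return o+r*((z-o[2])/r[:,2:3])
def rast(d,n,x,y,yaw,z,S=4):
    m=np.zeros((420*S,560*S),np.uint8); c,s=np.cos(yaw),np.sin(yaw); R=np.array([[c,-s,0],[s,c,0],[0,0,1]])
    for P in parts(n):
        q=(proj(d,P@R.T+[x,y,z])+.5)*S-.5
        cv2.fillConvexPoly(m,cv2.convexHull(np.round(q*16).astype(np.int32)),255,shift=4)
    return cv2.resize(m,(560,420),interpolation=cv2.INTER_AREA)/255.
def fit(obs,n,z,x0=None):
    # obs: list of (d,mask[,ignore]); returns x,y,yaw(deg),cost
    def cost(p):
        t=0
        for d,mk in obs:
            r=rast(d,n,p[0],p[1],p[2],z); t+=np.abs(r-mk).sum()/mk.sum()
        return t/len(obs)
    if x0 is None:
        d,mk=obs[0]; vs,us=np.nonzero(mk); c=back(d,[us.mean(),vs.mean()],z+DIM[n][2]/2000)[0]
        starts=[(c[0],c[1],a) for a in np.radians(range(0,180,30))]
        starts=sorted(starts,key=cost)[:2]
    else: starts=[(x0[0],x0[1],np.radians(x0[2]))]
    best=None
    for s in starts:
        s=np.array(s); sim=np.array([s,s+[.006,0,0],s+[0,.006,0],s+[0,0,.12]])
        r=minimize(cost,s,method='Nelder-Mead',options=dict(initial_simplex=sim,xatol=1e-4,fatol=1e-4,maxiter=150))
        if best is None or r.fun<best.fun: best=r
    yaw=(np.degrees(best.x[2])+90)%180-90
    return best.x[0],best.x[1],yaw,best.fun
def show(d,items,fn,crop=None,k=1):
    im=d['frame'].copy()
    if crop: 
        a,b,c,e=crop
    else: a,b,c,e=0,0,560,420
    im=cv2.resize(im[b:e,a:c],None,fx=k,fy=k,interpolation=cv2.INTER_CUBIC)
    for n,x,y,yaw,z in items:
        t=np.radians(yaw); R=np.array([[np.cos(t),-np.sin(t),0],[np.sin(t),np.cos(t),0],[0,0,1]])
        for P in parts(n):
            q=(proj(d,P@R.T+[x,y,z])-[a,b]+.5)*k-.5
            for i in range(8):
                for j in range(i):
                    if (P[i]!=P[j]).sum()==1: cv2.line(im,tuple(int(v) for v in np.round(q[i])),tuple(int(v) for v in np.round(q[j])),(255,255,0),1)
    cv2.imwrite(fn,im)
E
cat > s1.py <<'E'
from h import *
D={n:shot(n) for n in('scene','side','wrist')}
for n in list(DIM)+['knife','folder','jar']:
    for k in D:
        for r in env.trace(D[k],n):
            px=r['pixels']; bgr=D[k]['frame'][px].mean(0) if px.any() else None
            print(n,k,round(r['confidence'],2),np.round(r['extent']),px.sum(),np.round(bgr))
            np.save(f"/tmp/m_{n}_{k}_{int(r['extent'][0])}.npy",px)
import pickle; pickle.dump(D,open('/tmp/D0.pkl','wb'))
E
python3 s1.py
```

```text
stone scene 0.83 [258. 158. 308. 207.] 1910 [ 90. 110. 121.]
stone side 0.64 [296. 199. 349. 234.] 1459 [ 92. 123. 140.]
stone wrist 0.66 [103. 134. 261. 246.] 14554 [119. 142. 155.]
stone wrist 0.65 [322. 315. 387. 372.] 2609 [ 50.  87. 135.]
large_book scene 0.78 [154. 130. 185. 153.] 520 [86. 45. 78.]
large_book scene 0.77 [168. 207. 194. 241.] 711 [ 47.  78. 120.]
large_book scene 0.52 [433. 173. 469. 207.] 833 [72. 83. 94.]
large_book scene 0.23 [425. 245. 454. 284.] 412 [134. 153. 162.]
large_book side 0.83 [258. 166. 279. 180.] 295 [ 31.  80. 140.]
large_book side 0.77 [339. 150. 362. 161.] 267 [102.  35.  84.]
large_book wrist 0.89 [320. 318. 385. 370.] 2607 [ 51.  87. 135.]
large_book wrist 0.36 [339.   0. 365.  16.] 193 [29. 36. 58.]
large_board scene 0.69 [194. 157. 217. 182.] 634 [ 68.  98. 115.]
large_board side 0.63 [312. 168. 341. 182.] 354 [ 59. 107. 133.]
large_board wrist 0.55 [171. 318. 250. 377.] 3015 [ 72. 109. 129.]
small_book scene 0.88 [250. 227. 283. 261.] 674 [47. 61. 39.]
small_book side 0.88 [242. 204. 269. 224.] 345 [38. 57. 29.]
small_book wrist 0.89 [34
[... 249 characters left out ...]
3 [194. 234. 211. 258.] 433 [  9.  12. 168.]
small_board wrist 0.72 [492.   3. 558.  68.] 3805 [ 31.  32. 149.]
small_board wrist 0.46 [337.   1. 369.  14.] 216 [31. 38. 58.]
weight scene 0.69 [358. 185. 383. 218.] 564 [51. 62. 69.]
weight side 0.67 [293. 258. 330. 288.] 607 [44. 67. 80.]
knife scene 0.83 [115. 169. 127. 221.] 608 [86. 93. 79.]
knife side 0.65 [275. 141. 315. 152.] 157 [100. 109.  94.]
folder scene 0.96 [425. 247. 456. 285.] 396 [135. 155. 164.]
folder side 0.82 [220. 313. 262. 344.] 350 [169. 199. 211.]
folder wrist 0.42 [174. 314. 251. 376.] 2899 [ 71. 108. 128.]
jar scene 0.68 [436. 174. 468. 206.] 751 [69. 80. 92.]
jar side 0.73 [319. 316. 352. 358.] 962 [ 86. 103. 123.]
```

```bash
cat > s2.py <<'E'
from h import *; import pickle,glob
D=pickle.load(open('/tmp/D0.pkl','rb'))
sel=dict(stone=(258,296),large_book=(168,258),large_board=(194,312),small_book=(250,242),small_board=(333,227),weight=(358,293))
L=lambda n,k,e: np.load(f"/tmp/m_{n}_{k}_{e}.npy").astype(float)
wr=dict(stone=103,small_book=340)
res=[]
for n,(a,b) in sel.items():
    o1=(D['scene'],L(n,'scene',a)); o2=(D['side'],L(n,'side',b))
    f=fit([o1,o2],n,0); s=f"{n}: both {f[0]:.4f} {f[1]:.4f} {f[2]:.1f} c{f[3]:.2f}"
    for t,o in(('scene',o1),('side',o2)):
        g=fit([o],n,0,f); s+=f" | {t} {g[0]:.4f} {g[1]:.4f} {g[2]:.1f} c{g[3]:.2f}"
    if n in wr:
        g=fit([(D['wrist'],L(n,'wrist',wr[n]))],n,0,f); s+=f" | wrist {g[0]:.4f} {g[1]:.4f} {g[2]:.1f} c{g[3]:.2f}"
    print(s); res.append((n,*f[:3],0))
show(D['scene'],res,'pics/f_scene.png',(140,120,400,320),3)
show(D['side'],res,'pics/f_side.png',(220,130,370,300),4)
show(D['wrist'],res,'pics/f_wrist.png')
for n,k,e in(('knife','scene',115),('folder','scene',425),('jar','scene',436)):
    m=np.load(f"/tmp/m_{n}_{k}_{e}.npy"); vs,us=np.nonzero(m); P=back(D[k],np.c_[us,vs],.005); print(n,P.min(0),P.max(0))
E
python3 s2.py
```

```text
Traceback (most recent call last):
  File "s2.py", line 8, in <module>
    o1=(D['scene'],L(n,'scene',a)); o2=(D['side'],L(n,'side',b))
                                                  ~^^^^^^^^^^^^
  File "s2.py", line 4, in <lambda>
    L=lambda n,k,e: np.load(f"/tmp/m_{n}_{k}_{e}.npy").astype(float)
                    ~~~~~~~^^^^^^^^^^^^^^^^^^^^^^^^^^^
FileNotFoundError: [Errno 2] No such file or directory: '/tmp/m_stone_side_296.npy'
```

```bash
python3 - <<'E'
s=open('s2.py').read()
s=s.replace('L=lambda n,k,e: np.load(f"/tmp/m_{n}_{k}_{e}.npy").astype(float)','''def L(n,k,e):
    fs=glob.glob(f"/tmp/m_{n}_{k}_*.npy"); return np.load(min(fs,key=lambda f:abs(int(f.split("_")[-1][:-4])-e))).astype(float)''')
s=s.replace('np.load(f"/tmp/m_{n}_{k}_{e}.npy")','L(n,k,e)')
open('s2.py','w').write(s)
E
python3 s2.py
```

```text
stone: both 0.4443 -0.0114 4.4 c0.08 | scene 0.4437 -0.0111 5.1 c0.08 | side 0.4445 -0.0138 3.4 c0.06 | wrist 0.4444 -0.0109 3.8 c0.04
large_book: both 0.6585 -0.2377 13.6 c0.16 | scene 0.6573 -0.2363 15.5 c0.12 | side 0.6585 -0.2377 13.6 c0.18
large_board: both 0.4489 -0.2466 22.1 c0.11 | scene 0.4507 -0.2456 22.3 c0.04 | side 0.4461 -0.2511 24.2 c0.10
small_book: both 0.6625 0.0046 -32.5 c0.07 | scene 0.6636 0.0046 -31.3 c0.06 | side 0.6616 0.0040 -33.8 c0.07 | wrist 0.6617 0.0039 -32.3 c0.05
small_board: both 0.6442 0.2198 27.4 c0.05 | scene 0.6438 0.2196 27.3 c0.06 | side 0.6445 0.2202 27.6 c0.05
weight: both 0.4536 0.2512 28.3 c0.10 | scene 0.4549 0.2516 27.5 c0.09 | side 0.4531 0.2506 29.1 c0.10
knife [ 0.50327349 -0.50002876  0.005     ] [ 0.68974949 -0.39409388  0.005     ]
folder [0.54947004 0.4063682  0.005     ] [0.68288992 0.47949158 0.005     ]
jar [0.27139185 0.42433403 0.005     ] [0.41591735 0.50597862 0.005     ]
```

View overlays.

View pics/f_scene.png

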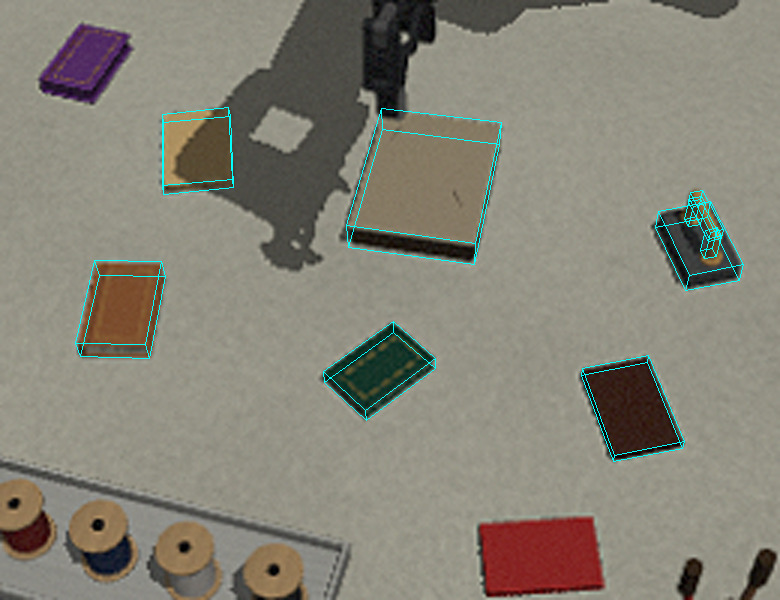

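View pics/f_side.png

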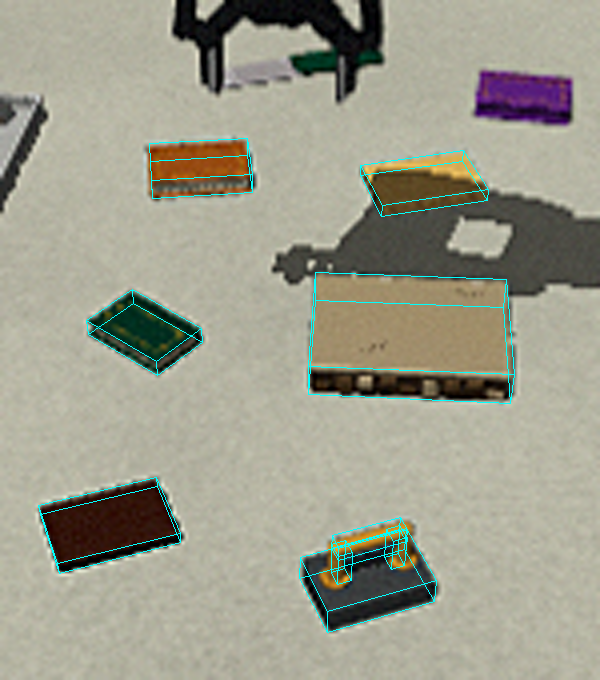

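View pics/f_wrist.png

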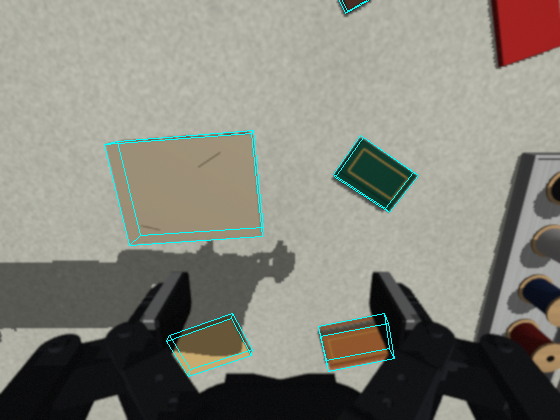

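```bash
cat >> h.py <<'E'
def mv(x,y,z,yaw):
    o=env.observe(); R=o['tool_rot']; s=R.T@(np.array([x,y,z])-o['position'])*1000
    cy=np.degrees(np.arctan2(R[1,0],R[0,0])); dz=-(((yaw-cy)+180)%360-180)
    print('t',round(o['time_s'],2),'pos',np.round(o['position'],4),'yaw',round(cy,2),'w',round(o['grip_width'],4),'F',np.round(o['ft_force'],1),'-> lin',np.round(s,1),'rz',round(dz,1))
def wfit(n,z,x0,save=None,col=None):
    d=shot('wrist'); rs=env.trace(d,n); best=None
    c=proj(d,np.array([[x0[0],x0[1],z]]))[0]
    for r in rs:
        m=r['pixels'].astype(float); vs,us=np.nonzero(m)
        if len(us)<100: continue
        dist=np.hypot(us.mean()-c[0],vs.mean()-c[1])
        print('  cand',round(r['confidence'],2),np.round(r['extent']),'dist',round(dist),'bgr',np.round(d['frame'][r['pixels']].mean(0)))
        if best is None or dist<best[0]: best=(dist,m)
    f=fit([(d,best[1])],n,z,x0); print(n,'x %.4f y %.4f yaw %.2f cost %.3f'%f)
    if save: show(d,[(n,*f[:3],z)],save)
    return f,d
E
python3 -c "
from h import *
mv(.6575,-.2368,.242,14.5)"
```

```text
t 1.65 pos [ 0.55   -0.      0.2423] yaw 90.0 w 0.0851 F [-0.4 -1.2  0.4] -> lin [-236.8  107.5    0.3] rz 75.5
```

Emit:
servo_tool(
  commands=[
    {"linear": [-237,107,0],"angular": [0,0,75],"gripper": 1},
    {"linear": [-237,107,0],"angular": [0,0,75],"gripper": 1},
    {"linear": [-237,107,0],"angular": [0,0,75],"gripper": 1},
    {"linear": [-237,107,0],"angular": [0,0,75],"gripper": 1},
    {"linear": [-237,107,0],"angular": [0,0,75],"gripper": 1},
    {"linear": [-237,107,0],"angular": [0,0,75],"gripper": 1},
    {"linear": [-237,107,0],"angular": [0,0,75],"gripper": 0.7},
    {"linear": [-237,107,0],"angular": [0,0,75],"gripper": 0.7},
    {"linear": [-237,107,0],"angular": [0,0,75],"gripper": 0.7},
    {"linear": [-237,107,0],"angular": [0,0,75],"gripper": 0.7},
    {"linear": [-237,107,0],"angular": [0,0,75],"gripper": 0.7},
    {"linear": [-237,107,0],"angular": [0,0,75],"gripper": 0.7},
    {"linear": [-237,107,0],"angular": [0,0,75],"gripper": 0.7},
    {"linear": [-237,107,0],"angular": [0,0,75],"gripper": 0.7},
  ],
  force=30,
)

```text
time_s: 3.05
position: [0.657, -0.237, 0.2423]
tool_rot: [[0.966, 0.26, 0.0], [0.26, -0.966, -0.0], [0.0, 0.0, -1.0]]
ft_force: [-0.5, -0.5, -0.1]
grip_width: 0.072
```

```bash
python3 -c "
from h import *
f,d=wfit('large_book',0,(.6575,-.2368,14.5),'pics/w1.png')
mv(f[0],f[1],.035,f[2])"
```

```text
cand 0.79 [322. 359. 362. 389.] dist 205 bgr [82. 39. 69.]
  cand 0.76 [254. 132. 310. 219.] dist 2 bgr [ 53.  95. 151.]
  cand 0.39 [214. 287. 278. 357.] dist 147 bgr [109. 164. 192.]
large_book x 0.6603 y -0.2363 yaw 14.65 cost 0.026
t 3.15 pos [ 0.657  -0.237   0.2423] yaw 15.03 w 0.0726 F [ 0.6 -0.1 -0.2] -> lin [3.400e+00 2.000e-01 2.073e+02] rz 0.4
```

View pics/w1.png

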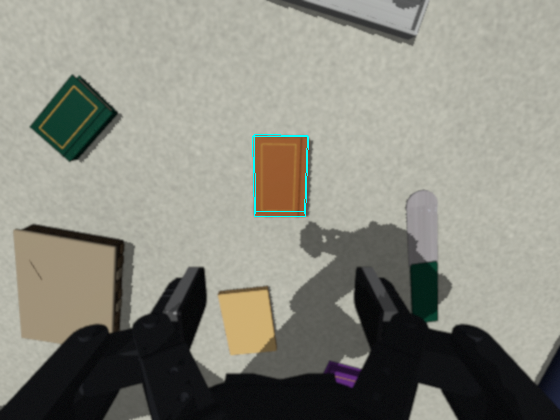

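Emit:
servo_tool(
  commands=[
    {"linear": [3,0,45],"angular": [0,0,0.4],"gripper": 0.7},
    {"linear": [3,0,90],"angular": [0,0,0.4],"gripper": 0.7},
    {"linear": [3,0,135],"angular": [0,0,0.4],"gripper": 0.7},
    {"linear": [3,0,170],"angular": [0,0,0.4],"gripper": 0.7},
    {"linear": [3,0,195],"angular": [0,0,0.4],"gripper": 0.7},
    {"linear": [3,0,210],"angular": [0,0,0.4],"gripper": 0.7},
    {"linear": [3,0,218],"angular": [0,0,0.4],"gripper": 0.7},
    {"linear": [3,0,224],"angular": [0,0,0.4],"gripper": 0.7},
    {"linear": [3,0,228],"angular": [0,0,0.4],"gripper": 0.7},
    {"linear": [3,0,230],"angular": [0,0,0.4],"gripper": 0.7},
    {"linear": [3,0,230],"angular": [0,0,0.4],"gripper": 0.7},
  ],
)

```text
time_s: 4.25
position: [0.6601, -0.2363, 0.0128]
tool_rot: [[0.968, 0.252, 0.001], [0.252, -0.968, -0.0], [0.001, 0.001, -1.0]]
ft_force: [0.4, -0.1, -0.3]
grip_width: 0.0728
```

```bash
python3 -c "
from h import *
mv(.6603,-.2363,.012,14.65)
d=shot('wrist'); cv2.imwrite('pics/w2.png',d['frame'])
d=shot('side'); cv2.imwrite('pics/s2.png',cv2.resize(d['frame'][80:230,200:400],None,fx=4,fy=4,interpolation=cv2.INTER_CUBIC))"
```

```text
t 4.25 pos [ 0.6601 -0.2363  0.0128] yaw 14.6 w 0.0728 F [ 0.4 -0.1 -0.3] -> lin [0.2 0.  0.8] rz -0.0
```

View pics/w2.png

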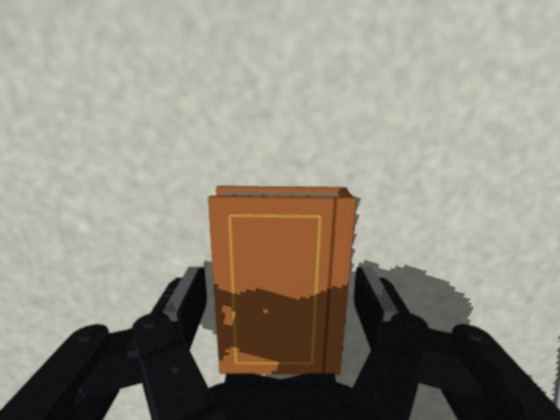

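View pics/s2.png

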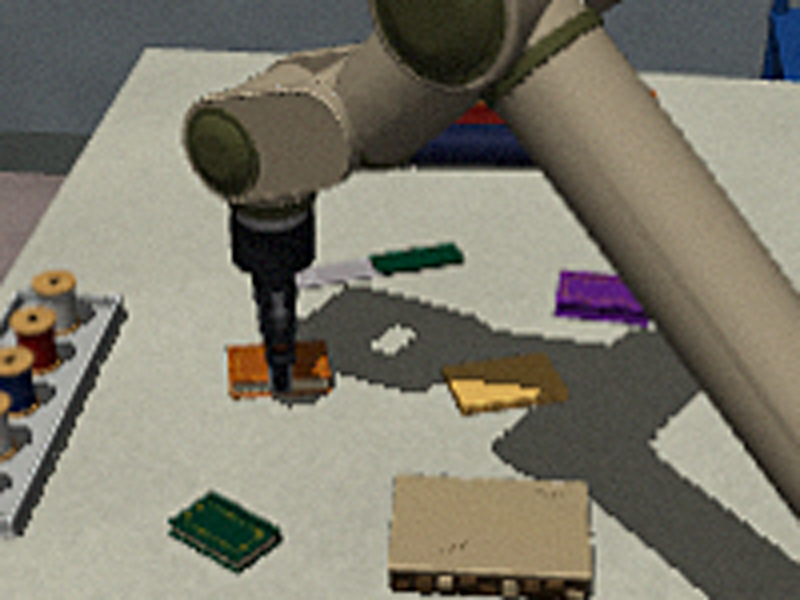

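Emit:
servo_tool(
  commands=[
    {"linear": [0,0,0],"angular": [0,0,0],"gripper": 0.4},
    {"linear": [0,0,0],"angular": [0,0,0],"gripper": 0.3},
    {"linear": [0,0,0],"angular": [0,0,0],"gripper": 0.3},
    {"linear": [0,0,0],"angular": [0,0,0],"gripper": 0.3},
    {"linear": [0,0,0],"angular": [0,0,0],"gripper": 0.3},
    {"linear": [0,0,0],"angular": [0,0,0],"gripper": 0.3},
    {"linear": [0,0,0],"angular": [0,0,0],"gripper": 0.3},
  ],
  force=30,
)

```text
time_s: 5.05
position: [0.6602, -0.2364, 0.0131]
tool_rot: [[0.968, 0.252, 0.001], [0.252, -0.968, -0.001], [0.001, 0.001, -1.0]]
ft_force: [0.6, -0.3, 6.2]
grip_width: 0.0613
```

Emit:
servo_tool(
  commands=[
    {"linear": [0,0,-5],"angular": [0,0,0],"gripper": 0.3},
    {"linear": [0,0,-20],"angular": [0,0,0],"gripper": 0.3},
    {"linear": [0,0,-50],"angular": [0,0,0],"gripper": 0.3},
    {"linear": [0,0,-95],"angular": [0,0,0],"gripper": 0.3},
    {"linear": [0,0,-140],"angular": [0,0,0],"gripper": 0.3},
    {"linear": [0,0,-185],"angular": [0,0,0],"gripper": 0.3},
    {"linear": [0,0,-220],"angular": [0,0,0],"gripper": 0.3},
    {"linear": [0,0,-230],"angular": [0,0,0],"gripper": 0.3},
    {"linear": [0,0,-230],"angular": [0,0,0],"gripper": 0.3},
  ],
)

```text
time_s: 5.95
position: [0.66, -0.2362, 0.244]
tool_rot: [[0.968, 0.252, 0.003], [0.252, -0.968, -0.001], [0.002, 0.002, -1.0]]
ft_force: [0.7, 0.5, -1.5]
grip_width: 0.061
```

```bash
cat > hold.py <<'E'
from h import *; import sys
# in-hand: fit object offset in tool frame from wrist image. usage: name z_tool(bottom, m ahead of TCP)
n=sys.argv[1]
def inhand(n,save):
    d=shot('wrist'); o=env.observe()
    cv2.imwrite(save,d['frame'])
    return d
d=inhand(n,sys.argv[2])
mv(.4444,-.0109,.242,4.0)
E
python3 hold.py large_book pics/h1.png
```

```text
t 6.0 pos [ 0.6596 -0.2361  0.2417] yaw 14.6 w 0.0614 F [-0.2  0.1 -2.5] -> lin [-151.5 -272.1   -0. ] rz 10.6
```

View pics/h1.png

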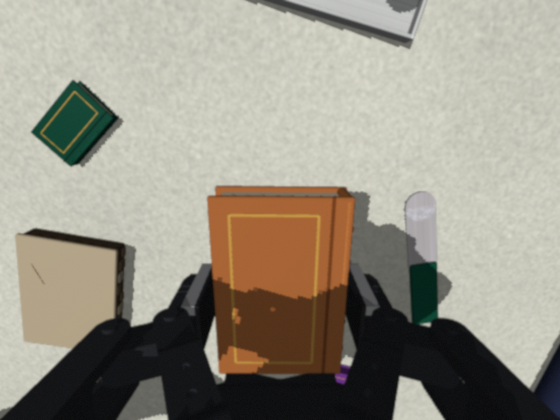

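```bash
python3 -c "
from h import *
mv(.40,-.17,.242,4.0)"
```

```text
t 6.0 pos [ 0.6596 -0.2361  0.2417] yaw 14.6 w 0.0614 F [-0.2  0.1 -2.5] -> lin [-234.6 -129.4   -0. ] rz 10.6
```

Emit:
servo_tool(
  commands=[
    {"linear": [-20,-11,0],"angular": [0,0,2],"gripper": 0.3},
    {"linear": [-55,-30,0],"angular": [0,0,5],"gripper": 0.3},
    {"linear": [-95,-53,0],"angular": [0,0,8],"gripper": 0.3},
    {"linear": [-135,-75,0],"angular": [0,0,10],"gripper": 0.3},
    {"linear": [-175,-97,0],"angular": [0,0,10.6],"gripper": 0.3},
    {"linear": [-210,-116,0],"angular": [0,0,10.6],"gripper": 0.3},
    {"linear": [-228,-126,0],"angular": [0,0,10.6],"gripper": 0.3},
    {"linear": [-235,-129,0],"angular": [0,0,10.6],"gripper": 0.3},
    {"linear": [-235,-129,0],"angular": [0,0,10.6],"gripper": 0.3},
    {"linear": [-235,-129,0],"angular": [0,0,10.6],"gripper": 0.3},
  ],
)

```text
time_s: 7.0
position: [0.4006, -0.1709, 0.2417]
tool_rot: [[0.998, 0.07, -0.001], [0.07, -0.998, 0.001], [-0.001, -0.001, -1.0]]
ft_force: [0.3, -0.3, -1.1]
grip_width: 0.061
```

```bash
python3 -c "
from h import *
f,d=wfit('stone',0,(.4444,-.0109,3.8),'pics/w3.png')
np.save('/tmp/stone.npy',f[:3])
mv(f[0],f[1],.10,f[2])"
```

```text
cand 0.64 [ 60.  48. 202. 208.] dist 12 bgr [147. 174. 189.]
stone x 0.4448 y -0.0106 yaw 3.80 cost 0.030
t 7.1 pos [ 0.4007 -0.1709  0.2418] yaw 4.01 w 0.0611 F [-1.   0.7 -0.6] -> lin [  55.3 -156.8  141.9] rz 0.2
```

View pics/w3.png

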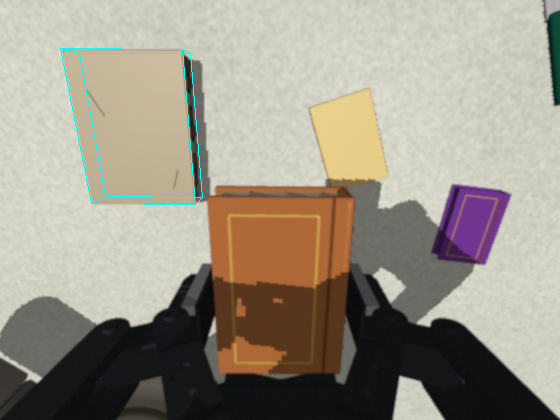

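Emit:
servo_tool(
  commands=[
    {"linear": [14,-40,0],"angular": [0,0,0.2],"gripper": 0.3},
    {"linear": [28,-80,0],"angular": [0,0,0.2],"gripper": 0.3},
    {"linear": [42,-120,20],"angular": [0,0,0.2],"gripper": 0.3},
    {"linear": [52,-148,50],"angular": [0,0,0.2],"gripper": 0.3},
    {"linear": [55,-157,90],"angular": [0,0,0.2],"gripper": 0.3},
    {"linear": [55,-157,130],"angular": [0,0,0.2],"gripper": 0.3},
    {"linear": [55,-157,160],"angular": [0,0,0.2],"gripper": 0.3},
    {"linear": [55,-157,180],"angular": [0,0,0.2],"gripper": 0.3},
    {"linear": [55,-157,186],"angular": [0,0,0.2],"gripper": 0.3},
    {"linear": [55,-157,186],"angular": [0,0,0.2],"gripper": 0.3},
    {"linear": [55,-157,186],"angular": [0,0,0.2],"gripper": 0.3},
  ],
)

```text
time_s: 8.2
position: [0.4446, -0.0103, 0.057]
tool_rot: [[0.998, 0.066, 0.001], [0.066, -0.998, -0.0], [0.001, 0.001, -1.0]]
ft_force: [0.3, 0.4, -0.8]
grip_width: 0.0613
```

```bash
python3 -c "
from h import *
mv(.4446,-.0108,.0435,3.8)"
```

```text
t 8.2 pos [ 0.4446 -0.0103  0.057 ] yaw 3.8 w 0.0613 F [ 0.3  0.4 -0.8] -> lin [-0.1  0.5 13.5] rz 0.0
```

Emit:
servo_tool(
  commands=[
    {"linear": [0,0.5,4],"gripper": 0.3,"angular": [0,0,0]},
    {"linear": [0,0.5,7],"gripper": 0.3,"angular": [0,0,0]},
    {"linear": [0,0.5,10],"gripper": 0.3,"angular": [0,0,0]},
    {"linear": [0,0.5,11.5],"gripper": 0.3,"angular": [0,0,0]},
    {"linear": [0,0.5,12.5],"gripper": 0.3,"angular": [0,0,0]},
    {"linear": [0,0.5,13],"gripper": 0.3,"angular": [0,0,0]},
    {"linear": [0,0.5,13],"gripper": 0.3,"angular": [0,0,0]},
  ],
)

```text
time_s: 8.9
position: [0.4439, -0.0107, 0.0433]
tool_rot: [[0.998, 0.066, 0.0], [0.066, -0.998, -0.0], [-0.0, 0.0, -1.0]]
ft_force: [-0.5, 0.6, -0.7]
grip_width: 0.0612
```

Emit:
servo_tool(
  commands=[
    {"linear": [0,0,0.3],"gripper": 0.3,"angular": [0,0,0]},
    {"linear": [0,0,0.5],"gripper": 0.3,"angular": [0,0,0]},
    {"linear": [0,0,0.5],"gripper": 0.3,"angular": [0,0,0]},
  ],
)

```text
time_s: 9.2
position: [0.4439, -0.0107, 0.043]
tool_rot: [[0.998, 0.066, 0.0], [0.066, -0.998, -0.0], [0.0, 0.0, -1.0]]
ft_force: [-0.9, -0.2, 3.0]
grip_width: 0.0617
```

Emit:
servo_tool(
  commands=[
    {"linear": [0,0,0.7],"gripper": 0.47,"angular": [0,0,0]},
    {"linear": [0,0,0.7],"gripper": 0.5,"angular": [0,0,0]},
    {"linear": [0,0,0.7],"gripper": 0.55,"angular": [0,0,0]},
    {"linear": [0,0,0.7],"gripper": 0.65,"angular": [0,0,0]},
    {"linear": [0,0,0.7],"gripper": 0.75,"angular": [0,0,0]},
    {"linear": [0,0,0.7],"gripper": 0.75,"angular": [0,0,0]},
  ],
)

```text
time_s: 9.8
position: [0.4439, -0.0107, 0.0421]
tool_rot: [[0.998, 0.066, 0.0], [0.066, -0.998, 0.0], [0.0, -0.0, -1.0]]
ft_force: [0.4, -0.8, 0.5]
grip_width: 0.0746
```

Lift to look at the book on the stone from above.

Emit:
servo_tool(
  commands=[
    {"linear": [0,0,-8],"gripper": 0.8,"angular": [0,0,0]},
    {"linear": [0,0,-35],"gripper": 0.8,"angular": [0,0,0]},
    {"linear": [0,0,-80],"gripper": 0.8,"angular": [0,0,0]},
    {"linear": [0,0,-125],"gripper": 0.8,"angular": [0,0,0]},
    {"linear": [0,0,-165],"gripper": 0.8,"angular": [0,0,0]},
    {"linear": [0,0,-195],"gripper": 0.8,"angular": [0,0,0]},
    {"linear": [0,0,-205],"gripper": 0.8,"angular": [0,0,0]},
    {"linear": [0,0,-205],"gripper": 0.8,"angular": [0,0,0]},
  ],
)

```text
time_s: 10.6
position: [0.444, -0.0107, 0.2481]
tool_rot: [[0.998, 0.066, 0.002], [0.066, -0.998, -0.001], [0.002, 0.001, -1.0]]
ft_force: [0.1, -0.2, -0.1]
grip_width: 0.0768
```

```bash
cat >> h.py <<'E'
def wfit2(items,save,views=('wrist',)):
    # items: (n,z,x0) ; per view and relative
    for v in views:
        d=shot(v); out=[]
        for n,z,x0 in items:
            c=proj(d,np.array([[x0[0],x0[1],z]]))[0]; best=None
            for r in env.trace(d,n):
                m=r['pixels'].astype(float); vs,us=np.nonzero(m)
                if len(us)<100: continue
                dist=np.hypot(us.mean()-c[0],vs.mean()-c[1])
                if best is None or dist<best[0]: best=(dist,m,r['confidence'],r['extent'])
            if best is None: print(v,n,'none'); continue
            f=fit([(d,best[1])],n,z,x0); print(v,n,'x %.4f y %.4f yaw %.2f cost %.3f'%f,'conf',round(best[2],2),np.round(best[3]))
            out.append((n,*f[:3],z))
        show(d,out,save+v+'.png')
    return out,d
E
cat > s4.py <<'E'
from h import *
S=(.4446,-.0108,3.8)
wfit2([('large_book',.03,S)],'pics/p1')
mv(.449,-.247,.242,22)
E
python3 s4.py
```

```text
wrist large_book x 0.4435 y -0.0104 yaw 3.63 cost 0.021 conf 0.76 [250. 138. 311. 230.]
t 10.7 pos [ 0.4433 -0.0105  0.2459] yaw 3.8 w 0.0773 F [ 0.3 -0.5 -0.6] -> lin [-10.  236.3   3.8] rz -18.2
```

View pics/p1wrist.png

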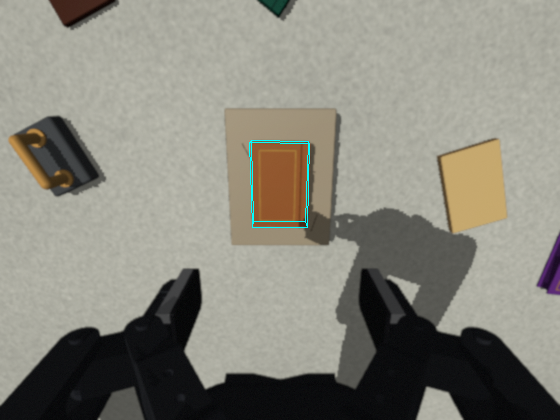

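```bash
python3 - <<'E'
from h import *
d=shot('wrist'); m=np.zeros((420,560),bool)
for n in('stone','large_book'):
    for r in env.trace(d,n):
        e=r['extent']; print(n,r['confidence'],np.round(e))
        if e[0]>215 and e[2]<345 and e[3]<255: m|=r['pixels']
m=cv2.morphologyEx(m.astype(np.uint8),cv2.MORPH_CLOSE,np.ones((9,9)))
f=fit([(d,m.astype(float))],'stone',0,(.4446,-.0108,3.8)); print(f)
show(d,[('stone',*f[:3],0)],'pics/st.png',(200,90,370,260),4)
E
```

```text
stone 0.68 [222. 106. 335. 249.]
large_book 0.97 [538. 240. 556. 299.]
(np.float64(0.44505789309283544), np.float64(-0.01055637230053329), np.float64(3.830635790400663), np.float64(0.5441962335631734))
```

View pics/st.png

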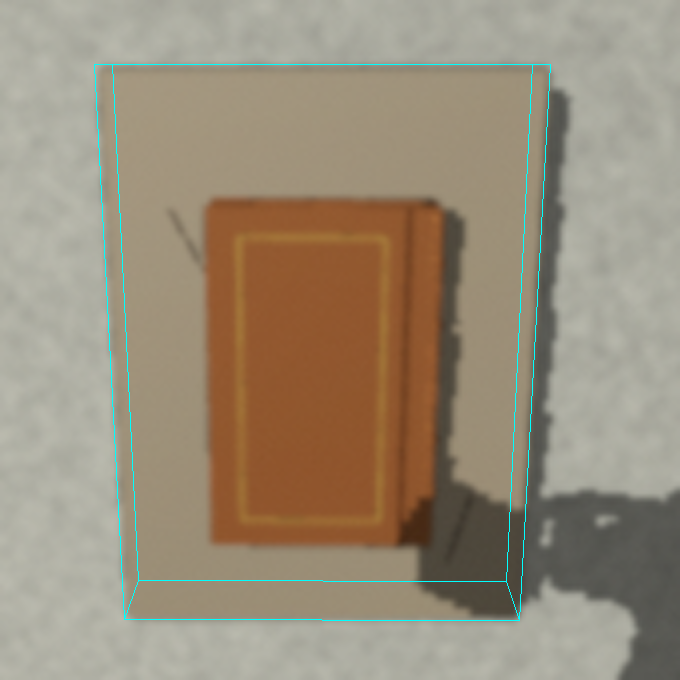

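Emit:
servo_tool(
  commands=[
    {"linear": [-2,40,0],"gripper": 0.85,"angular": [0,0,-5]},
    {"linear": [-4,90,2],"gripper": 0.85,"angular": [0,0,-10]},
    {"linear": [-6,140,4],"gripper": 0.85,"angular": [0,0,-16]},
    {"linear": [-8,185,4],"gripper": 0.85,"angular": [0,0,-18]},
    {"linear": [-10,220,4],"gripper": 0.85,"angular": [0,0,-18]},
    {"linear": [-10,236,4],"gripper": 0.85,"angular": [0,0,-18]},
    {"linear": [-10,236,4],"gripper": 0.85,"angular": [0,0,-18]},
    {"linear": [-10,236,4],"gripper": 0.85,"angular": [0,0,-18]},
  ],
)

```text
time_s: 11.65
position: [0.4495, -0.2458, 0.2426]
tool_rot: [[0.928, 0.372, -0.001], [0.372, -0.928, 0.001], [-0.0, -0.002, -1.0]]
ft_force: [-0.0, 0.2, 0.5]
grip_width: 0.0791
```

```bash
cat > s5.py <<'E'
from h import *
f,d=wfit('large_board',0,(.449,-.247,22),'pics/w5.png')
mv(f[0],f[1],.011,f[2])
E
python3 s5.py
```

```text
cand 0.94 [249. 136. 310. 220.] dist 1 bgr [115. 173. 200.]
large_board x 0.4479 y -0.2465 yaw 21.83 cost 0.022
t 11.75 pos [ 0.4496 -0.2454  0.243 ] yaw 21.89 w 0.0789 F [-0.1 -0.  -0.2] -> lin [ -2.    0.6 232. ] rz 0.1
```

View pics/w5.png

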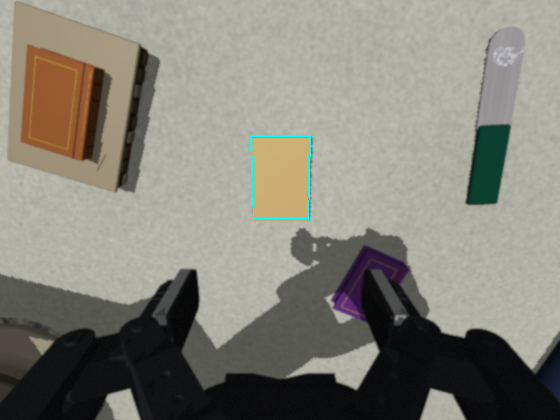

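Emit:
servo_tool(
  commands=[
    {"linear": [-2,0.6,45],"angular": [0,0,0],"gripper": 0.8},
    {"linear": [-2,0.6,90],"angular": [0,0,0],"gripper": 0.8},
    {"linear": [-2,0.6,135],"angular": [0,0,0],"gripper": 0.8},
    {"linear": [-2,0.6,170],"angular": [0,0,0],"gripper": 0.8},
    {"linear": [-2,0.6,195],"angular": [0,0,0],"gripper": 0.8},
    {"linear": [-2,0.6,212],"angular": [0,0,0],"gripper": 0.8},
    {"linear": [-2,0.6,222],"angular": [0,0,0],"gripper": 0.8},
    {"linear": [-2,0.6,227],"angular": [0,0,0],"gripper": 0.8},
    {"linear": [-2,0.6,230],"angular": [0,0,0],"gripper": 0.8},
    {"linear": [-2,0.6,230],"angular": [0,0,0],"gripper": 0.8},
    {"linear": [-2,0.6,230],"angular": [0,0,0],"gripper": 0.8},
  ],
)

```text
time_s: 12.85
position: [0.4482, -0.2483, 0.0138]
tool_rot: [[0.928, 0.371, 0.001], [0.371, -0.928, -0.001], [0.001, 0.001, -1.0]]
ft_force: [-0.4, -0.4, 0.6]
grip_width: 0.0766
```

```bash
python3 - <<'E'
from h import *
mv(.4479,-.2465,.011,21.8)
d=shot('wrist'); cv2.imwrite('pics/w6.png',d['frame'])
d=shot('scene'); cv2.imwrite('pics/s6.png',cv2.resize(d['frame'][100:220,140:300],None,fx=5,fy=5,interpolation=cv2.INTER_CUBIC))
E
```

```text
t 12.85 pos [ 0.4482 -0.2483  0.0138] yaw 21.81 w 0.0766 F [-0.4 -0.4  0.6] -> lin [ 0.4 -1.8  2.8] rz 0.0
```

View pics/s6.png

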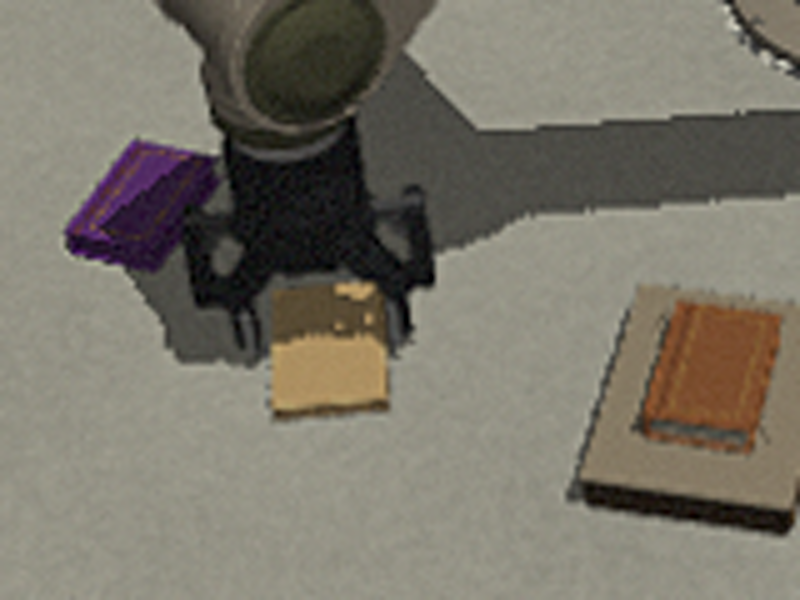

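View pics/w6.png

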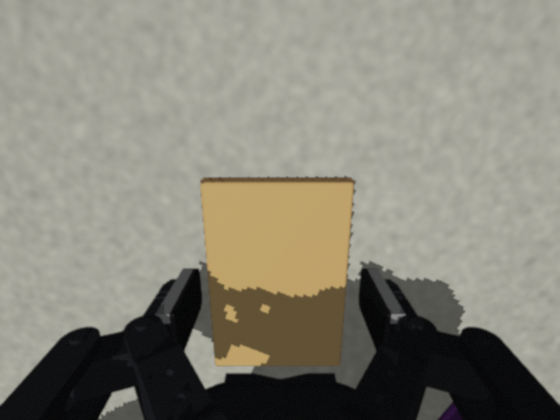

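Emit:
servo_tool(
  commands=[
    {"linear": [0,-1.5,1],"angular": [0,0,0],"gripper": 0.75},
    {"linear": [0,-1.5,2],"angular": [0,0,0],"gripper": 0.7},
    {"linear": [0,-1.5,2],"angular": [0,0,0],"gripper": 0.65},
    {"linear": [0,-1.5,2],"angular": [0,0,0],"gripper": 0.6},
  ],
)

```text
time_s: 13.35
position: [0.4474, -0.2468, 0.0111]
tool_rot: [[0.929, 0.371, 0.0], [0.371, -0.929, -0.0], [0.0, 0.0, -1.0]]
ft_force: [0.3, 0.3, 0.2]
grip_width: 0.0681
```

Emit:
servo_tool(
  commands=[
    {"linear": [0,-1.5,2],"angular": [0,0,0],"gripper": 0.45},
    {"linear": [0,-1.5,2],"angular": [0,0,0],"gripper": 0.45},
    {"linear": [0,-1.5,2],"angular": [0,0,0],"gripper": 0.45},
    {"linear": [0,-1.5,2],"angular": [0,0,0],"gripper": 0.45},
  ],
)

```text
time_s: 13.75
position: [0.4475, -0.2467, 0.0111]
tool_rot: [[0.929, 0.371, 0.003], [0.371, -0.929, -0.004], [0.001, 0.004, -1.0]]
ft_force: [-4.3, -1.7, 20.5]
grip_width: 0.0669
```

Emit:
servo_tool(
  commands=[
    {"linear": [0,-1.5,0],"angular": [0,0,0],"gripper": 0.45},
    {"linear": [0,-1.5,-10],"angular": [0,0,0],"gripper": 0.45},
    {"linear": [0,-1,-40],"angular": [0,0,0],"gripper": 0.45},
    {"linear": [0,0,-85],"angular": [0,0,0],"gripper": 0.45},
    {"linear": [0,0,-130],"angular": [0,0,0],"gripper": 0.45},
    {"linear": [0,0,-180],"angular": [0,0,0],"gripper": 0.45},
    {"linear": [0,0,-220],"angular": [0,0,0],"gripper": 0.45},
    {"linear": [0,0,-230],"angular": [0,0,0],"gripper": 0.45},
    {"linear": [0,0,-230],"angular": [0,0,0],"gripper": 0.45},
    {"linear": [0,0,-230],"angular": [0,0,0],"gripper": 0.45},
  ],
)

```text
time_s: 14.75
position: [0.4463, -0.2448, 0.2376]
tool_rot: [[0.928, 0.371, -0.002], [0.371, -0.928, 0.002], [-0.001, -0.003, -1.0]]
ft_force: [-0.6, 0.7, -0.9]
grip_width: 0.0664
```

```bash
python3 - <<'E'
from h import *
d=shot('wrist'); cv2.imwrite('pics/w7.png',d['frame'])
mv(.4440,-.0106,.16,3.7)
E
```

```text
t 14.8 pos [ 0.4463 -0.2448  0.2373] yaw 21.8 w 0.0669 F [ 0.1  0.8 -0.7] -> lin [  85.  -218.1   77.9] rz 18.1
```

View pics/w7.png

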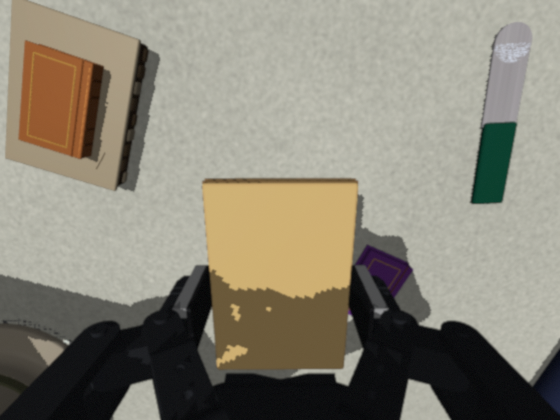

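Emit:
servo_tool(
  commands=[
    {"linear": [12,-30,0],"angular": [0,0,5],"gripper": 0.45},
    {"linear": [28,-72,0],"angular": [0,0,10],"gripper": 0.45},
    {"linear": [45,-115,0],"angular": [0,0,15],"gripper": 0.45},
    {"linear": [62,-160,10],"angular": [0,0,18],"gripper": 0.45},
    {"linear": [78,-200,40],"angular": [0,0,18.1],"gripper": 0.45},
    {"linear": [85,-218,80],"angular": [0,0,18.1],"gripper": 0.45},
    {"linear": [85,-218,120],"angular": [0,0,18.1],"gripper": 0.45},
    {"linear": [85,-218,145],"angular": [0,0,18.1],"gripper": 0.45},
    {"linear": [85,-218,155],"angular": [0,0,18.1],"gripper": 0.45},
    {"linear": [85,-218,155],"angular": [0,0,18.1],"gripper": 0.45},
    {"linear": [85,-218,155],"angular": [0,0,18.1],"gripper": 0.45},
    {"linear": [85,-218,155],"angular": [0,0,18.1],"gripper": 0.45},
  ],
)

```text
time_s: 16.0
position: [0.4454, -0.0117, 0.0851]
tool_rot: [[0.998, 0.064, 0.002], [0.064, -0.998, -0.001], [0.002, 0.001, -1.0]]
ft_force: [1.1, -0.5, -0.8]
grip_width: 0.0666
```

```bash
python3 - <<'E'
from h import *
mv(.4440,-.0106,.0625,3.7)
E
```

```text
t 16.0 pos [ 0.4454 -0.0117  0.0851] yaw 3.68 w 0.0666 F [ 1.1 -0.5 -0.8] -> lin [-1.3 -1.2 22.6] rz -0.0
```

Emit:
servo_tool(
  commands=[
    {"linear": [-1.5,-1,6],"angular": [0,0,0],"gripper": 0.45},
    {"linear": [-1.5,-1,12],"angular": [0,0,0],"gripper": 0.45},
    {"linear": [-1.5,-1,17],"angular": [0,0,0],"gripper": 0.45},
    {"linear": [-1.5,-1,20],"angular": [0,0,0],"gripper": 0.45},
    {"linear": [-1.5,-1,21.5],"angular": [0,0,0],"gripper": 0.45},
    {"linear": [-1.5,-1,22],"angular": [0,0,0],"gripper": 0.45},
    {"linear": [-1.5,-1,22],"angular": [0,0,0],"gripper": 0.45},
  ],
)

```text
time_s: 16.7
position: [0.4433, -0.0105, 0.0621]
tool_rot: [[0.998, 0.065, 0.0], [0.065, -0.998, -0.0], [0.0, 0.0, -1.0]]
ft_force: [0.5, 0.5, -0.4]
grip_width: 0.0667
```

```bash
python3 - <<'E'
from h import *
mv(.4440,-.0106,.0615,3.7)
E
```

```text
t 16.7 pos [ 0.4433 -0.0105  0.0621] yaw 3.7 w 0.0667 F [ 0.5  0.5 -0.4] -> lin [0.7 0.2 0.6] rz 0.0
```

Emit:
servo_tool(
  commands=[
    {"linear": [0.5,0,0.4],"angular": [0,0,0],"gripper": 0.45},
    {"linear": [0.5,0,0.8],"angular": [0,0,0],"gripper": 0.45},
    {"linear": [0.5,0,0.8],"angular": [0,0,0],"gripper": 0.45},
  ],
)

```text
time_s: 17.0
position: [0.4439, -0.0105, 0.0615]
tool_rot: [[0.998, 0.065, 0.001], [0.065, -0.998, -0.0], [0.001, 0.0, -1.0]]
ft_force: [0.7, -0.4, 1.3]
grip_width: 0.067
```

Emit:
servo_tool(
  commands=[
    {"linear": [0,0,0.4],"angular": [0,0,0],"gripper": 0.45},
    {"linear": [0,0,0.4],"angular": [0,0,0],"gripper": 0.45},
  ],
)

```text
time_s: 17.2
position: [0.4439, -0.0105, 0.0614]
tool_rot: [[0.998, 0.065, 0.001], [0.065, -0.998, -0.0], [0.001, 0.0, -1.0]]
ft_force: [-1.1, 1.0, 7.3]
grip_width: 0.0664
```

Emit:
servo_tool(
  commands=[
    {"linear": [0,0,0.3],"gripper": 0.58,"angular": [0,0,0]},
    {"linear": [0,0,0.3],"gripper": 0.62,"angular": [0,0,0]},
    {"linear": [0,0,0.3],"gripper": 0.68,"angular": [0,0,0]},
    {"linear": [0,0,0.3],"gripper": 0.76,"angular": [0,0,0]},
    {"linear": [0,0,0.3],"gripper": 0.85,"angular": [0,0,0]},
    {"linear": [0,0,0.3],"gripper": 0.9,"angular": [0,0,0]},
    {"linear": [0,0,-4],"gripper": 0.9,"angular": [0,0,0]},
    {"linear": [0,0,-25],"gripper": 0.9,"angular": [0,0,0]},
    {"linear": [0,0,-65],"gripper": 0.9,"angular": [0,0,0]},
    {"linear": [0,0,-105],"gripper": 0.9,"angular": [0,0,0]},
    {"linear": [0,0,-145],"gripper": 0.9,"angular": [0,0,0]},
    {"linear": [0,0,-175],"gripper": 0.9,"angular": [0,0,0]},
    {"linear": [0,0,-182],"gripper": 0.9,"angular": [0,0,0]},
    {"linear": [0,0,-182],"gripper": 0.9,"angular": [0,0,0]},
    {"linear": [0,0,-182],"gripper": 0.9,"angular": [0,0,0]},
  ],
)

```text
time_s: 18.7
position: [0.4432, -0.0103, 0.2418]
tool_rot: [[0.998, 0.064, -0.002], [0.064, -0.998, 0.001], [-0.002, -0.001, -1.0]]
ft_force: [0.4, -0.9, 0.4]
grip_width: 0.0812
```

```bash
python3 - <<'E'
from h import *
S=(.4440,-.0106,3.7)
wfit2([('large_board',.05,S)],'pics/p2')
mv(.662,.004,.242,-32.3)
E
```

```text
wrist large_board x 0.4446 y -0.0102 yaw 3.17 cost 0.017 conf 0.78 [246. 134. 317. 234.]
t 18.8 pos [ 0.4432 -0.0103  0.2416] yaw 3.7 w 0.0812 F [ 0.3 -0.2 -0. ] -> lin [ 2.193e+02 -2.000e-01 -1.000e+00] rz 36.0
```

View pics/p2wrist.png

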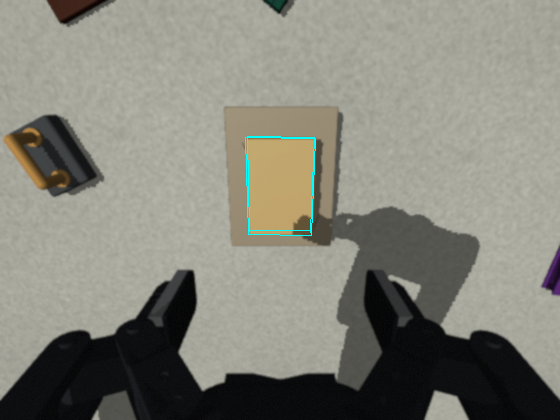

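Emit:
servo_tool(
  commands=[
    {"linear": [40,0,0],"gripper": 0.7,"angular": [0,0,7]},
    {"linear": [88,0,0],"gripper": 0.6,"angular": [0,0,15]},
    {"linear": [136,0,0],"gripper": 0.55,"angular": [0,0,23]},
    {"linear": [180,0,0],"gripper": 0.55,"angular": [0,0,31]},
    {"linear": [208,0,0],"gripper": 0.55,"angular": [0,0,36]},
    {"linear": [219,0,-1],"gripper": 0.55,"angular": [0,0,36]},
    {"linear": [219,0,-1],"gripper": 0.55,"angular": [0,0,36]},
    {"linear": [219,0,-1],"gripper": 0.55,"angular": [0,0,36]},
  ],
)

```text
time_s: 19.6
position: [0.6617, 0.0037, 0.2428]
tool_rot: [[0.845, -0.534, -0.002], [-0.534, -0.845, 0.0], [-0.002, 0.001, -1.0]]
ft_force: [0.1, -0.5, 0.3]
grip_width: 0.0657
```

```bash
python3 - <<'E'
from h import *
f,d=wfit('small_book',0,(.662,.004,-32.3),'pics/w8.png')
mv(f[0],f[1],.0135,f[2])
E
```

```text
cand 0.82 [260. 146. 303. 212.] dist 0 bgr [54. 73. 39.]
  cand 0.71 [ 25. 316.  54. 367.] dist 291 bgr [167. 187. 193.]
small_book x 0.6624 y 0.0041 yaw -32.24 cost 0.030
t 19.7 pos [0.6615 0.0037 0.2438] yaw -32.3 w 0.066 F [-0.7  0.2  0.2] -> lin [  0.7  -0.9 230.3] rz -0.1
```

View pics/w8.png

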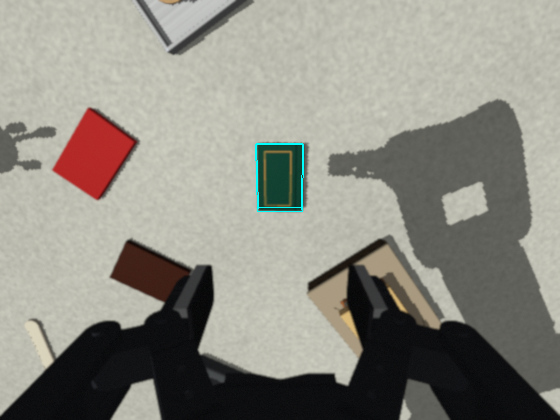

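Emit:
servo_tool(
  commands=[
    {"linear": [1,-0.5,45],"angular": [0,0,0],"gripper": 0.55},
    {"linear": [1,-0.5,90],"angular": [0,0,0],"gripper": 0.55},
    {"linear": [1,-0.5,135],"angular": [0,0,0],"gripper": 0.55},
    {"linear": [1,-0.5,170],"angular": [0,0,0],"gripper": 0.55},
    {"linear": [1,-0.5,195],"angular": [0,0,0],"gripper": 0.55},
    {"linear": [1,-0.5,212],"angular": [0,0,0],"gripper": 0.55},
    {"linear": [1,-0.5,220],"angular": [0,0,0],"gripper": 0.55},
    {"linear": [1,-0.5,225],"angular": [0,0,0],"gripper": 0.55},
    {"linear": [1,-0.5,227],"angular": [0,0,0],"gripper": 0.55},
    {"linear": [1,-0.5,227],"angular": [0,0,0],"gripper": 0.55},
    {"linear": [1,-0.5,227],"angular": [0,0,0],"gripper": 0.55},
  ],
)

```text
time_s: 20.8
position: [0.6637, 0.0036, 0.0178]
tool_rot: [[0.845, -0.534, 0.001], [-0.534, -0.845, -0.0], [0.001, -0.001, -1.0]]
ft_force: [0.1, 0.4, 0.1]
grip_width: 0.0661
```

```bash
python3 - <<'E'
from h import *
mv(.6624,.0041,.016,-32.2)
E
```

```text
t 20.8 pos [0.6637 0.0036 0.0178] yaw -32.3 w 0.0661 F [0.1 0.4 0.1] -> lin [-1.4  0.2  1.8] rz -0.1
```

Emit:
servo_tool(
  commands=[
    {"linear": [-1.3,0.2,1],"angular": [0,0,0],"gripper": 0.5},
    {"linear": [-1.3,0.2,1.6],"angular": [0,0,0],"gripper": 0.4},
    {"linear": [-1.3,0.2,1.6],"angular": [0,0,0],"gripper": 0.3},
    {"linear": [-1.3,0.2,1.6],"angular": [0,0,0],"gripper": 0.15},
    {"linear": [-1.3,0.2,1.6],"angular": [0,0,0],"gripper": 0.15},
    {"linear": [-1.3,0.2,1.6],"angular": [0,0,0],"gripper": 0.15},
    {"linear": [-1.3,0.2,1.6],"angular": [0,0,0],"gripper": 0.15},
  ],
)

```text
time_s: 21.5
position: [0.6623, 0.0041, 0.0157]
tool_rot: [[0.845, -0.534, 0.001], [-0.534, -0.845, -0.0], [0.0, -0.0, -1.0]]
ft_force: [-1.0, 0.1, 4.6]
grip_width: 0.0531
```

```bash
python3 - <<'E'
from h import *
mv(.6624,.0041,.016,-32.2)
E
```

```text
t 21.5 pos [0.6623 0.0041 0.0157] yaw -32.3 w 0.0531 F [-1.   0.1  4.6] -> lin [ 0.1 -0.  -0.3] rz -0.1
```

Emit:
servo_tool(
  commands=[
    {"linear": [0,0,-3],"angular": [0,0,0],"gripper": 0.15},
    {"linear": [0,0,-15],"angular": [0,0,0],"gripper": 0.15},
    {"linear": [0,0,-45],"angular": [0,0,0],"gripper": 0.15},
    {"linear": [0,0,-90],"angular": [0,0,0],"gripper": 0.15},
    {"linear": [0,0,-135],"angular": [0,0,0],"gripper": 0.15},
    {"linear": [0,0,-175],"angular": [0,0,0],"gripper": 0.15},
    {"linear": [0,0,-200],"angular": [0,0,0],"gripper": 0.15},
    {"linear": [0,0,-205],"angular": [0,0,0],"gripper": 0.15},
    {"linear": [0,0,-205],"angular": [0,0,0],"gripper": 0.15},
  ],
)

```text
time_s: 22.4
position: [0.662, 0.0042, 0.2207]
tool_rot: [[0.845, -0.534, 0.001], [-0.534, -0.845, -0.0], [0.001, -0.0, -1.0]]
ft_force: [0.0, -0.0, -1.5]
grip_width: 0.0528
```

```bash
python3 - <<'E'
from h import *
d=shot('wrist'); cv2.imwrite('pics/w9.png',d['frame'])
mv(.4442,-.0104,.22,3.6)
E
```

```text
t 22.45 pos [0.6617 0.0042 0.2192] yaw -32.3 w 0.0531 F [ 0.   0.1 -0.9] -> lin [-176.   128.6   -0.4] rz -35.9
```

View pics/w9.png

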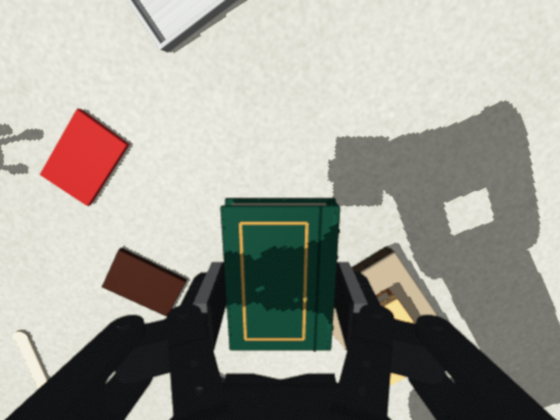

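Book held level. Move over the stack.

Emit:
servo_tool(
  commands=[
    {"linear": [-25,18,0],"angular": [0,0,-7],"gripper": 0.15},
    {"linear": [-60,44,0],"angular": [0,0,-15],"gripper": 0.15},
    {"linear": [-98,72,0],"angular": [0,0,-23],"gripper": 0.15},
    {"linear": [-135,99,0],"angular": [0,0,-31],"gripper": 0.15},
    {"linear": [-162,118,10],"angular": [0,0,-35.9],"gripper": 0.15},
    {"linear": [-176,129,40],"angular": [0,0,-35.9],"gripper": 0.15},
    {"linear": [-176,129,75],"angular": [0,0,-35.9],"gripper": 0.15},
    {"linear": [-176,129,105],"angular": [0,0,-35.9],"gripper": 0.15},
    {"linear": [-176,129,118],"angular": [0,0,-35.9],"gripper": 0.15},
    {"linear": [-176,129,120],"angular": [0,0,-35.9],"gripper": 0.15},
    {"linear": [-176,129,120],"angular": [0,0,-35.9],"gripper": 0.15},
    {"linear": [-176,129,120],"angular": [0,0,-35.9],"gripper": 0.15},
  ],
)

```text
time_s: 23.65
position: [0.4446, -0.0109, 0.1007]
tool_rot: [[0.998, 0.063, 0.0], [0.063, -0.998, -0.0], [0.0, 0.0, -1.0]]
ft_force: [0.2, 0.2, -1.0]
grip_width: 0.053
```

```bash
python3 - <<'E'
from h import *
mv(.4442,-.0104,.0785,3.6)
E
```

```text
t 23.65 pos [ 0.4446 -0.0109  0.1007] yaw 3.6 w 0.053 F [ 0.2  0.2 -1. ] -> lin [-0.4 -0.5 22.2] rz 0.0
```

Emit:
servo_tool(
  commands=[
    {"linear": [-0.4,-0.5,6],"angular": [0,0,0],"gripper": 0.15},
    {"linear": [-0.4,-0.5,12],"angular": [0,0,0],"gripper": 0.15},
    {"linear": [-0.4,-0.5,17],"angular": [0,0,0],"gripper": 0.15},
    {"linear": [-0.4,-0.5,20],"angular": [0,0,0],"gripper": 0.15},
    {"linear": [-0.4,-0.5,21.5],"angular": [0,0,0],"gripper": 0.15},
    {"linear": [-0.4,-0.5,22],"angular": [0,0,0],"gripper": 0.15},
    {"linear": [-0.4,-0.5,22],"angular": [0,0,0],"gripper": 0.15},
  ],
)

```text
time_s: 24.35
position: [0.4441, -0.0104, 0.0784]
tool_rot: [[0.998, 0.063, 0.0], [0.063, -0.998, -0.0], [0.0, 0.0, -1.0]]
ft_force: [-0.1, -0.4, -0.4]
grip_width: 0.0527
```

```bash
python3 - <<'E'
from h import *
mv(.4442,-.0104,.0777,3.6)
E
```

```text
t 24.35 pos [ 0.4441 -0.0104  0.0784] yaw 3.6 w 0.0527 F [-0.1 -0.4 -0.4] -> lin [0.1 0.  0.7] rz 0.0
```

Emit:
servo_tool(
  commands=[
    {"linear": [0,0,0.3],"angular": [0,0,0],"gripper": 0.15},
    {"linear": [0,0,0.6],"angular": [0,0,0],"gripper": 0.15},
    {"linear": [0,0,0.6],"angular": [0,0,0],"gripper": 0.15},
  ],
)

```text
time_s: 24.65
position: [0.444, -0.0104, 0.0778]
tool_rot: [[0.998, 0.063, 0.0], [0.063, -0.998, -0.0], [0.0, 0.0, -1.0]]
ft_force: [-0.3, -0.2, 0.1]
grip_width: 0.0531
```

Emit:
servo_tool(
  commands=[
    {"linear": [0,0,0.3],"angular": [0,0,0],"gripper": 0.15},
    {"linear": [0,0,0.4],"angular": [0,0,0],"gripper": 0.15},
    {"linear": [0,0,0.4],"angular": [0,0,0],"gripper": 0.15},
  ],
)

```text
time_s: 24.95
position: [0.4441, -0.0104, 0.0776]
tool_rot: [[0.998, 0.063, 0.0], [0.063, -0.998, -0.0], [0.0, 0.0, -1.0]]
ft_force: [-1.6, 0.6, 5.4]
grip_width: 0.0533
```

Contact (about 6 N). Release and rise.

Emit:
servo_tool(
  commands=[
    {"linear": [0,0,0.1],"gripper": 0.26,"angular": [0,0,0]},
    {"linear": [0,0,0.1],"gripper": 0.3,"angular": [0,0,0]},
    {"linear": [0,0,0.1],"gripper": 0.36,"angular": [0,0,0]},
    {"linear": [0,0,0.1],"gripper": 0.44,"angular": [0,0,0]},
    {"linear": [0,0,0.1],"gripper": 0.55,"angular": [0,0,0]},
    {"linear": [0,0,0],"gripper": 0.55,"angular": [0,0,0]},
    {"linear": [0,0,-4],"gripper": 0.6,"angular": [0,0,0]},
    {"linear": [0,0,-25],"gripper": 0.7,"angular": [0,0,0]},
    {"linear": [0,0,-65],"gripper": 0.7,"angular": [0,0,0]},
    {"linear": [0,0,-105],"gripper": 0.7,"angular": [0,0,0]},
    {"linear": [0,0,-140],"gripper": 0.7,"angular": [0,0,0]},
    {"linear": [0,0,-160],"gripper": 0.7,"angular": [0,0,0]},
    {"linear": [0,0,-165],"gripper": 0.7,"angular": [0,0,0]},
    {"linear": [0,0,-165],"gripper": 0.7,"angular": [0,0,0]},
    {"linear": [0,0,-165],"gripper": 0.7,"angular": [0,0,0]},
  ],
)

```text
time_s: 26.45
position: [0.4435, -0.0103, 0.2411]
tool_rot: [[0.998, 0.063, -0.002], [0.063, -0.998, 0.001], [-0.002, -0.001, -1.0]]
ft_force: [0.2, -0.4, -0.6]
grip_width: 0.0725
```

```bash
python3 - <<'E'
from h import *
S=(.4440,-.0106,3.7)
wfit2([('small_book',.062,S)],'pics/p3')
mv(.6442,.2198,.242,27.4)
E
```

```text
wrist small_book x 0.4449 y -0.0102 yaw 3.90 cost 0.020 conf 0.97 [255. 149. 308. 233.]
t 26.55 pos [ 0.4436 -0.0103  0.2411] yaw 3.6 w 0.0728 F [0.1 0.4 0.8] -> lin [ 214.6 -217.1   -1.2] rz -23.8
```

View pics/p3wrist.png

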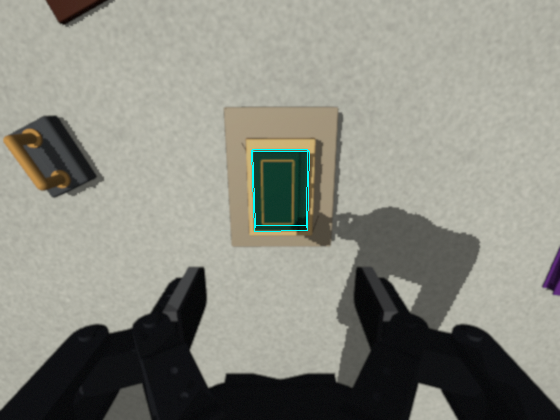

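Emit:
servo_tool(
  commands=[
    {"linear": [25,-25,0],"gripper": 0.65,"angular": [0,0,-5]},
    {"linear": [58,-59,0],"gripper": 0.65,"angular": [0,0,-10]},
    {"linear": [92,-93,0],"gripper": 0.65,"angular": [0,0,-15]},
    {"linear": [126,-127,0],"gripper": 0.65,"angular": [0,0,-20]},
    {"linear": [160,-161,0],"gripper": 0.65,"angular": [0,0,-23.8]},
    {"linear": [190,-191,0],"gripper": 0.65,"angular": [0,0,-23.8]},
    {"linear": [208,-210,0],"gripper": 0.65,"angular": [0,0,-23.8]},
    {"linear": [215,-217,0],"gripper": 0.65,"angular": [0,0,-23.8]},
    {"linear": [215,-217,0],"gripper": 0.65,"angular": [0,0,-23.8]},
    {"linear": [215,-217,0],"gripper": 0.65,"angular": [0,0,-23.8]},
  ],
)

```text
time_s: 27.55
position: [0.6447, 0.2194, 0.2413]
tool_rot: [[0.888, 0.46, -0.002], [0.46, -0.888, -0.0], [-0.002, -0.0, -1.0]]
ft_force: [0.1, 0.3, 0.5]
grip_width: 0.0702
```

```bash
python3 - <<'E'
from h import *
f,d=wfit('small_board',0,(.6442,.2198,27.4),'pics/w10.png')
mv(f[0],f[1],.014,f[2])
E
```

```text
cand 0.98 [252. 140. 305. 216.] dist 0 bgr [24. 33. 60.]
  cand 0.9 [336.  35. 430. 109.] dist 150 bgr [ 35.  36. 161.]
small_board x 0.6441 y 0.2198 yaw 27.44 cost 0.030
t 27.65 pos [0.6446 0.219  0.2422] yaw 27.36 w 0.0705 F [-0.4 -0.3  0. ] -> lin [ 1.000e-01 -9.000e-01  2.282e+02] rz -0.1
```

View pics/w10.png

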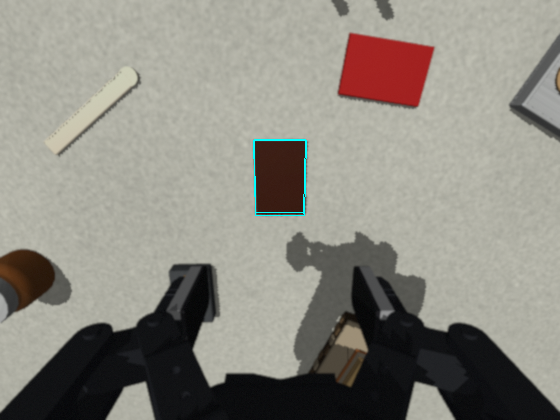

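Emit:
servo_tool(
  commands=[
    {"linear": [0,-0.5,45],"angular": [0,0,0],"gripper": 0.65},
    {"linear": [0,-0.5,90],"angular": [0,0,0],"gripper": 0.65},
    {"linear": [0,-0.5,135],"angular": [0,0,0],"gripper": 0.65},
    {"linear": [0,-0.5,170],"angular": [0,0,0],"gripper": 0.65},
    {"linear": [0,-0.5,195],"angular": [0,0,0],"gripper": 0.65},
    {"linear": [0,-0.5,212],"angular": [0,0,0],"gripper": 0.65},
    {"linear": [0,-0.5,220],"angular": [0,0,0],"gripper": 0.65},
    {"linear": [0,-0.5,225],"angular": [0,0,0],"gripper": 0.65},
    {"linear": [0,-0.5,226],"angular": [0,0,0],"gripper": 0.65},
    {"linear": [0,-0.5,226],"angular": [0,0,0],"gripper": 0.65},
    {"linear": [0,-0.5,226],"angular": [0,0,0],"gripper": 0.65},
  ],
)

```text
time_s: 28.75
position: [0.6451, 0.2202, 0.0173]
tool_rot: [[0.888, 0.46, 0.002], [0.46, -0.888, 0.0], [0.001, 0.001, -1.0]]
ft_force: [-0.4, -0.6, 0.4]
grip_width: 0.07
```

```bash
python3 - <<'E'
from h import *
mv(.6441,.2198,.0138,27.4)
E
```

```text
t 28.75 pos [0.6451 0.2202 0.0173] yaw 27.4 w 0.07 F [-0.4 -0.6  0.4] -> lin [-1.1 -0.2  3.5] rz 0.0
```

Emit:
servo_tool(
  commands=[
    {"linear": [-1,0,1.5],"angular": [0,0,0],"gripper": 0.6},
    {"linear": [-1,0,3],"angular": [0,0,0],"gripper": 0.55},
    {"linear": [-1,0,3.3],"angular": [0,0,0],"gripper": 0.5},
    {"linear": [-1,0,3.3],"angular": [0,0,0],"gripper": 0.45},
    {"linear": [-1,0,3.3],"angular": [0,0,0],"gripper": 0.3},
    {"linear": [-1,0,3.3],"angular": [0,0,0],"gripper": 0.3},
    {"linear": [-1,0,3.3],"angular": [0,0,0],"gripper": 0.3},
  ],
)

```text
time_s: 29.45
position: [0.644, 0.2197, 0.0134]
tool_rot: [[0.888, 0.46, 0.001], [0.46, -0.888, 0.0], [0.001, 0.0, -1.0]]
ft_force: [-1.7, -0.2, 3.6]
grip_width: 0.0583
```

```bash
python3 - <<'E'
from h import *
mv(.6441,.2198,.0138,27.4)
E
```

```text
t 29.45 pos [0.644  0.2197 0.0134] yaw 27.4 w 0.0583 F [-1.7 -0.2  3.6] -> lin [ 0.1 -0.  -0.4] rz -0.0
```

Emit:
servo_tool(
  commands=[
    {"linear": [0,0,-3],"angular": [0,0,0],"gripper": 0.3},
    {"linear": [0,0,-15],"angular": [0,0,0],"gripper": 0.3},
    {"linear": [0,0,-45],"angular": [0,0,0],"gripper": 0.3},
    {"linear": [0,0,-90],"angular": [0,0,0],"gripper": 0.3},
    {"linear": [0,0,-135],"angular": [0,0,0],"gripper": 0.3},
    {"linear": [0,0,-175],"angular": [0,0,0],"gripper": 0.3},
    {"linear": [0,0,-205],"angular": [0,0,0],"gripper": 0.3},
    {"linear": [0,0,-210],"angular": [0,0,0],"gripper": 0.3},
    {"linear": [0,0,-210],"angular": [0,0,0],"gripper": 0.3},
  ],
)

```text
time_s: 30.35
position: [0.6439, 0.2197, 0.2238]
tool_rot: [[0.888, 0.46, 0.001], [0.46, -0.888, 0.0], [0.001, 0.0, -1.0]]
ft_force: [0.7, 0.7, -0.4]
grip_width: 0.0586
```

```bash
python3 - <<'E'
from h import *
d=shot('wrist'); cv2.imwrite('pics/w11.png',d['frame'])
mv(.4443,-.0104,.22,3.6)
E
```

```text
t 30.4 pos [0.6435 0.2196 0.2221] yaw 27.4 w 0.0584 F [ 1.2  0.2 -1.1] -> lin [-282.6  112.5    2.5] rz 23.8
```

View pics/w11.png

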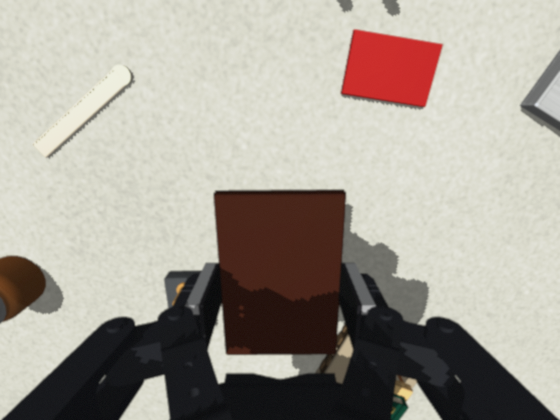

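Emit:
servo_tool(
  commands=[
    {"linear": [-25,10,0],"angular": [0,0,4],"gripper": 0.3},
    {"linear": [-65,26,0],"angular": [0,0,9],"gripper": 0.3},
    {"linear": [-110,44,0],"angular": [0,0,14],"gripper": 0.3},
    {"linear": [-155,62,0],"angular": [0,0,19],"gripper": 0.3},
    {"linear": [-200,80,0],"angular": [0,0,23.8],"gripper": 0.3},
    {"linear": [-240,96,0],"angular": [0,0,23.8],"gripper": 0.3},
    {"linear": [-268,107,10],"angular": [0,0,23.8],"gripper": 0.3},
    {"linear": [-283,113,35],"angular": [0,0,23.8],"gripper": 0.3},
    {"linear": [-283,113,65],"angular": [0,0,23.8],"gripper": 0.3},
    {"linear": [-283,113,92],"angular": [0,0,23.8],"gripper": 0.3},
    {"linear": [-283,113,107],"angular": [0,0,23.8],"gripper": 0.3},
    {"linear": [-283,113,110],"angular": [0,0,23.8],"gripper": 0.3},
    {"linear": [-283,113,110],"angular": [0,0,23.8],"gripper": 0.3},
    {"linear": [-283,113,110],"angular": [0,0,23.8],"gripper": 0.3},
  ],
)

```text
time_s: 31.8
position: [0.4448, -0.0109, 0.1134]
tool_rot: [[0.998, 0.063, 0.0], [0.063, -0.998, -0.0], [0.0, 0.0, -1.0]]
ft_force: [0.7, -0.3, -0.7]
grip_width: 0.0583
```

```bash
python3 - <<'E'
from h import *
mv(.4443,-.0104,.0912,3.6)
E
```

```text
t 31.8 pos [ 0.4448 -0.0109  0.1134] yaw 3.61 w 0.0583 F [ 0.7 -0.3 -0.7] -> lin [-0.5 -0.5 22.2] rz 0.0
```

Emit:
servo_tool(
  commands=[
    {"linear": [-0.5,-0.5,6],"angular": [0,0,0],"gripper": 0.3},
    {"linear": [-0.5,-0.5,12],"angular": [0,0,0],"gripper": 0.3},
    {"linear": [-0.5,-0.5,17],"angular": [0,0,0],"gripper": 0.3},
    {"linear": [-0.5,-0.5,20],"angular": [0,0,0],"gripper": 0.3},
    {"linear": [-0.5,-0.5,21.5],"angular": [0,0,0],"gripper": 0.3},
    {"linear": [-0.5,-0.5,22],"angular": [0,0,0],"gripper": 0.3},
    {"linear": [-0.5,-0.5,22.3],"angular": [0,0,0],"gripper": 0.3},
    {"linear": [-0.5,-0.5,22.3],"angular": [0,0,0],"gripper": 0.3},
  ],
)

```text
time_s: 32.6
position: [0.4441, -0.0104, 0.0908]
tool_rot: [[0.998, 0.063, 0.0], [0.063, -0.998, -0.0], [0.0, 0.0, -1.0]]
ft_force: [0.7, 0.1, -0.4]
grip_width: 0.0587
```

Emit:
servo_tool(
  commands=[
    {"linear": [0,0,0.2],"angular": [0,0,0],"gripper": 0.3},
    {"linear": [0,0,0.4],"angular": [0,0,0],"gripper": 0.3},
    {"linear": [0,0,0.5],"angular": [0,0,0],"gripper": 0.3},
    {"linear": [0,0,0.5],"angular": [0,0,0],"gripper": 0.3},
  ],
)

```text
time_s: 33.0
position: [0.4441, -0.0104, 0.0904]
tool_rot: [[0.998, 0.063, 0.0], [0.063, -0.998, -0.0], [0.0, 0.0, -1.0]]
ft_force: [0.4, 0.1, 1.8]
grip_width: 0.0582
```

Emit:
servo_tool(
  commands=[
    {"linear": [0,0,0.3],"angular": [0,0,0],"gripper": 0.3},
    {"linear": [0,0,0.3],"angular": [0,0,0],"gripper": 0.3},
  ],
)

```text
time_s: 33.2
position: [0.4441, -0.0104, 0.0903]
tool_rot: [[0.998, 0.063, 0.0], [0.063, -0.998, -0.0], [0.0, 0.0, -1.0]]
ft_force: [-2.7, 0.3, 6.4]
grip_width: 0.0585
```

Emit:
servo_tool(
  commands=[
    {"linear": [0,0,0.1],"gripper": 0.38,"angular": [0,0,0]},
    {"linear": [0,0,0.1],"gripper": 0.42,"angular": [0,0,0]},
    {"linear": [0,0,0.1],"gripper": 0.48,"angular": [0,0,0]},
    {"linear": [0,0,0.1],"gripper": 0.56,"angular": [0,0,0]},
    {"linear": [0,0,0.1],"gripper": 0.68,"angular": [0,0,0]},
    {"linear": [0,0,0],"gripper": 0.7,"angular": [0,0,0]},
    {"linear": [0,0,-4],"gripper": 0.7,"angular": [0,0,0]},
    {"linear": [0,0,-25],"gripper": 0.7,"angular": [0,0,0]},
    {"linear": [0,0,-65],"gripper": 0.7,"angular": [0,0,0]},
    {"linear": [0,0,-105],"gripper": 0.7,"angular": [0,0,0]},
    {"linear": [0,0,-135],"gripper": 0.7,"angular": [0,0,0]},
    {"linear": [0,0,-150],"gripper": 0.7,"angular": [0,0,0]},
    {"linear": [0,0,-152],"gripper": 0.7,"angular": [0,0,0]},
    {"linear": [0,0,-152],"gripper": 0.7,"angular": [0,0,0]},
    {"linear": [0,0,-152],"gripper": 0.7,"angular": [0,0,0]},
  ],
)

```text
time_s: 34.7
position: [0.4436, -0.0103, 0.2408]
tool_rot: [[0.998, 0.063, -0.002], [0.063, -0.998, 0.001], [-0.002, -0.001, -1.0]]
ft_force: [-1.4, -0.1, 0.6]
grip_width: 0.0726
```

```bash
python3 - <<'E'
from h import *
S=(.4440,-.0106,3.7)
wfit2([('small_board',.077,S)],'pics/p4')
mv(.4536,.2512,.242,28.3)
E
```

```text
wrist small_board x 0.4444 y -0.0102 yaw 3.82 cost 0.024 conf 0.92 [244. 148. 311. 243.]
t 34.8 pos [ 0.4438 -0.0104  0.241 ] yaw 3.6 w 0.0723 F [-0.1  0.6 -0.7] -> lin [  26.2 -260.4   -0.9] rz -24.7
```

View pics/p4wrist.png

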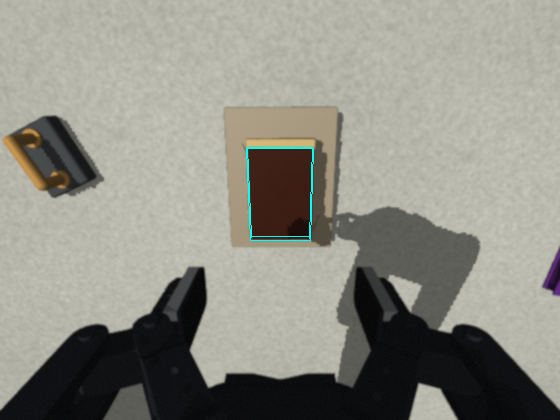

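Emit:
servo_tool(
  commands=[
    {"linear": [4,-40,0],"gripper": 0.4,"angular": [0,0,-5]},
    {"linear": [9,-88,0],"gripper": 0.2,"angular": [0,0,-11]},
    {"linear": [14,-136,0],"gripper": 0,"angular": [0,0,-17]},
    {"linear": [19,-184,0],"gripper": 0,"angular": [0,0,-22]},
    {"linear": [24,-230,0],"gripper": 0,"angular": [0,0,-24.7]},
    {"linear": [26,-254,-1],"gripper": 0,"angular": [0,0,-24.7]},
    {"linear": [26,-260,-1],"gripper": 0,"angular": [0,0,-24.7]},
    {"linear": [26,-260,-1],"gripper": 0,"angular": [0,0,-24.7]},
    {"linear": [26,-260,-1],"gripper": 0,"angular": [0,0,-24.7]},
  ],
  force=50,
)

```text
time_s: 35.7
position: [0.4537, 0.2497, 0.2426]
tool_rot: [[0.881, 0.473, -0.001], [0.473, -0.881, -0.001], [-0.001, 0.0, -1.0]]
ft_force: [-1.2, -0.5, 0.3]
grip_width: 0.043
```

```bash
python3 - <<'E'
from h import *
f,d=wfit('weight',0,(.4536,.2512,28.3),'pics/w12.png')
show(d,[('weight',*f[:3],0)],'pics/w12b.png',(210,100,350,240),4)
cv2.imwrite('pics/w12c.png',cv2.resize(d['frame'][100:240,210:350],None,fx=4,fy=4))
mv(f[0],f[1],.045,f[2])
E
```

```text
Traceback (most recent call last):
  File "h.py", line 82, in wfit
    f=fit([(d,best[1])],n,z,x0); print(n,'x %.4f y %.4f yaw %.2f cost %.3f'%f)
              ~~~~^^^
TypeError: 'NoneType' object is not subscriptable
```

```bash
python3 - <<'E'
from h import *
d=shot('wrist')
print([(r['confidence'],r['extent']) for r in env.trace(d,'weight')])
import pickle; pickle.dump(d,open('/tmp/dw.pkl','wb'))
cv2.imwrite('pics/w12a.png',d['frame'])
show(d,[('weight',.4536,.2512,28.3,0)],'pics/w12b.png',(200,100,360,250),4)
E
```

```text
[(0.63, [255.1, 145.5, 305.9, 216.7])]
```

View pics/w12a.png

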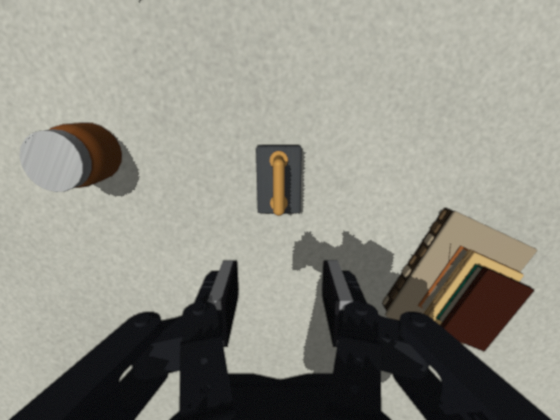

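View pics/w12b.png

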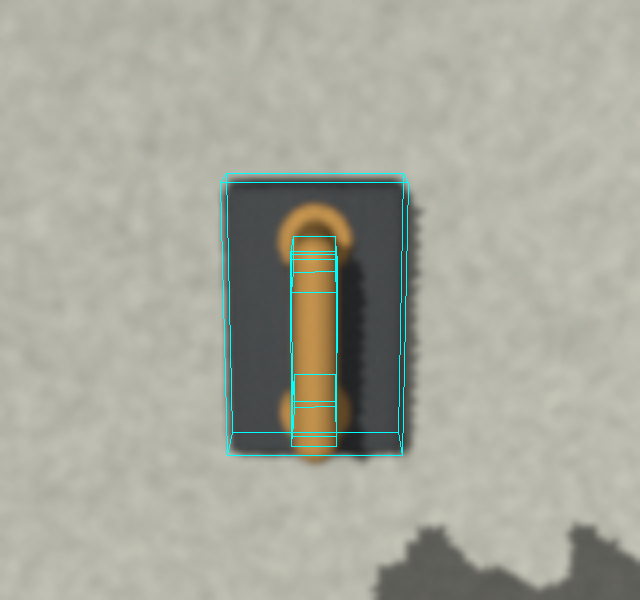

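```bash
python3 - <<'E'
from h import *
import pickle; d=pickle.load(open('/tmp/dw.pkl','rb'))
hsv=cv2.cvtColor(d['frame'],cv2.COLOR_BGR2HSV); g=cv2.cvtColor(d['frame'],cv2.COLOR_BGR2GRAY)
m=((g<110)|(hsv[...,1]>110)).astype(np.uint8); k=np.zeros_like(m); k[130:228,240:312]=1; m*=k
m=cv2.morphologyEx(m,cv2.MORPH_OPEN,np.ones((5,5)))
# known shadow to the right stays; report
f=fit([(d,m.astype(float))],'weight',0,(.4536,.2512,28.3)); print('thresh',f)
r=env.trace(d,'weight')
if r:
    f=fit([(d,r[0]['pixels'].astype(float))],'weight',0,(.4536,.2512,28.3)); print('net',f)
show(d,[('weight',*f[:3],0)],'pics/w12d.png',(200,100,360,250),4)
mv(f[0],f[1],.045,f[2])
E
```

```text
thresh (np.float64(0.45275063841797347), np.float64(0.24892487807309713), np.float64(28.69464317284441), np.float64(0.045036822676090306))
net (np.float64(0.4519550724640923), np.float64(0.2505548470946508), np.float64(28.368821022513572), np.float64(0.07166607803895408))
t 35.95 pos [0.4539 0.2499 0.243 ] yaw 28.22 w 0.043 F [-0.4  0.2  0. ] -> lin [ -1.4  -1.5 198. ] rz -0.1
```

View pics/w12d.png

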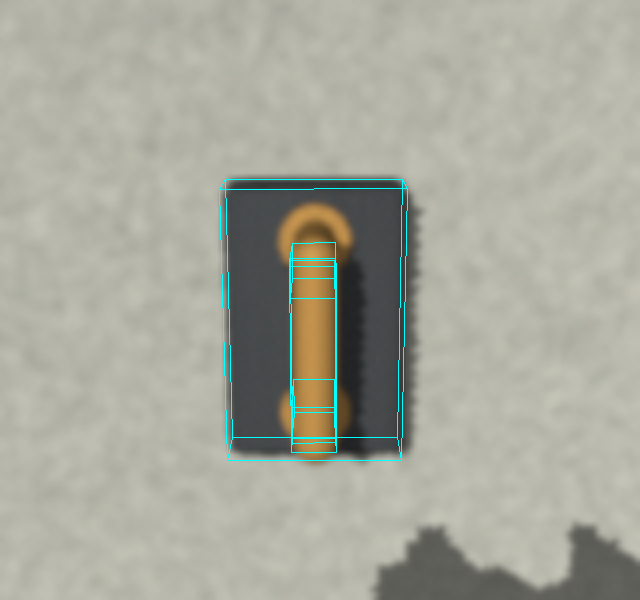

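Emit:
servo_tool(
  commands=[
    {"linear": [-1.3,-0.3,40],"angular": [0,0,-0.2],"gripper": 0},
    {"linear": [-1.3,-0.3,80],"angular": [0,0,-0.2],"gripper": 0},
    {"linear": [-1.3,-0.3,115],"angular": [0,0,-0.2],"gripper": 0},
    {"linear": [-1.3,-0.3,145],"angular": [0,0,-0.2],"gripper": 0},
    {"linear": [-1.3,-0.3,168],"angular": [0,0,-0.2],"gripper": 0},
    {"linear": [-1.3,-0.3,182],"angular": [0,0,-0.2],"gripper": 0},
    {"linear": [-1.3,-0.3,190],"angular": [0,0,-0.2],"gripper": 0},
    {"linear": [-1.3,-0.3,193],"angular": [0,0,-0.2],"gripper": 0},
    {"linear": [-1.3,-0.3,194],"angular": [0,0,-0.2],"gripper": 0},
    {"linear": [-1.3,-0.3,194],"angular": [0,0,-0.2],"gripper": 0},
  ],
)

```text
time_s: 36.95
position: [0.4528, 0.2504, 0.0495]
tool_rot: [[0.879, 0.477, 0.001], [0.477, -0.879, 0.0], [0.001, 0.0, -1.0]]
ft_force: [0.4, -0.8, 0.2]
grip_width: 0.0428
```

```bash
python3 - <<'E'
from h import *
mv(.4526,.2496,.045,28.4)
d=shot('wrist'); cv2.imwrite('pics/w13.png',d['frame'])
d=shot('side'); cv2.imwrite('pics/s13.png',cv2.resize(d['frame'][180:300,230:390],None,fx=5,fy=5,interpolation=cv2.INTER_CUBIC))
E
```

```text
t 36.95 pos [0.4528 0.2504 0.0495] yaw 28.5 w 0.0428 F [ 0.4 -0.8  0.2] -> lin [-0.5  0.6  4.5] rz 0.1
```

View pics/w13.png

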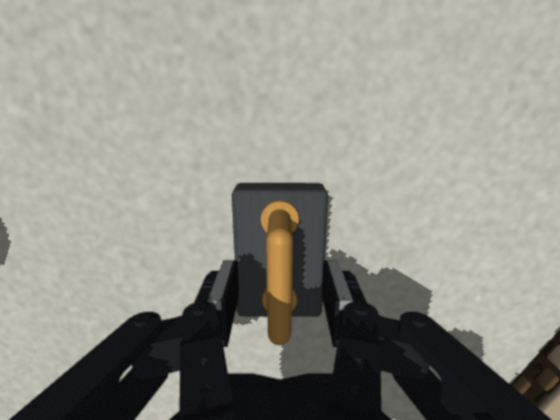

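View pics/s13.png

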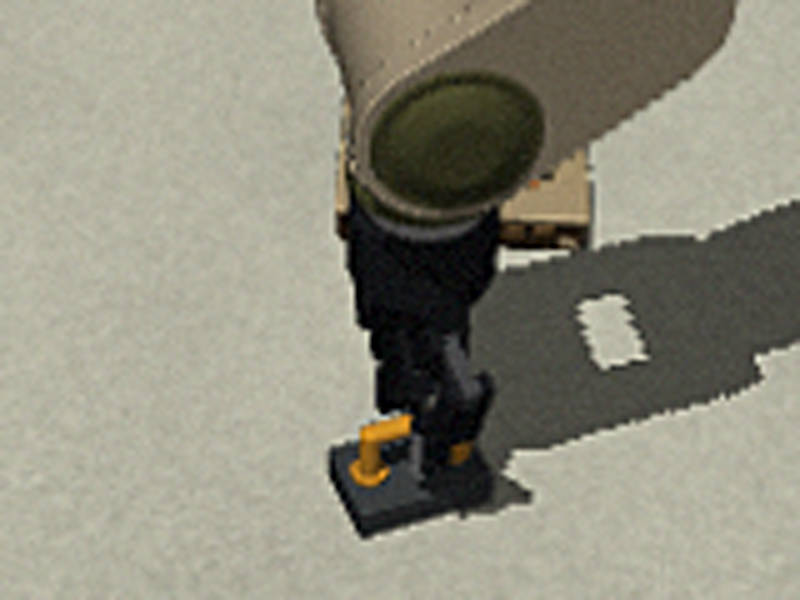

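Emit:
servo_tool(
  commands=[
    {"linear": [0,0.3,2],"angular": [0,0,0],"gripper": -0.2},
    {"linear": [0,0.3,3.5],"angular": [0,0,0],"gripper": -0.4},
    {"linear": [0,0.3,3.5],"angular": [0,0,0],"gripper": -0.55},
    {"linear": [0,0.3,3.5],"angular": [0,0,0],"gripper": -0.65},
    {"linear": [0,0.3,3.5],"angular": [0,0,0],"gripper": -0.75},
    {"linear": [0,0.3,3.5],"angular": [0,0,0],"gripper": -1},
    {"linear": [0,0.3,3.5],"angular": [0,0,0],"gripper": -1},
    {"linear": [0,0.3,3.5],"angular": [0,0,0],"gripper": -1},
    {"linear": [0,0.3,3.5],"angular": [0,0,0],"gripper": -1},
  ],
  force=50,
)

```text
time_s: 37.95
position: [0.4524, 0.2503, 0.0455]
tool_rot: [[0.879, 0.477, -0.0], [0.477, -0.879, 0.0], [0.0, -0.0, -1.0]]
ft_force: [-2.6, 5.0, 0.8]
grip_width: 0.0103
```

```bash
python3 - <<'E'
from h import *
mv(.4526,.2496,.045,28.4)
d=shot('wrist'); cv2.imwrite('pics/w14.png',d['frame'])
E
```

```text
t 37.95 pos [0.4524 0.2503 0.0455] yaw 28.5 w 0.0103 F [-2.6  5.   0.8] -> lin [-0.2  0.7  0.5] rz 0.1
```

View pics/w14.png

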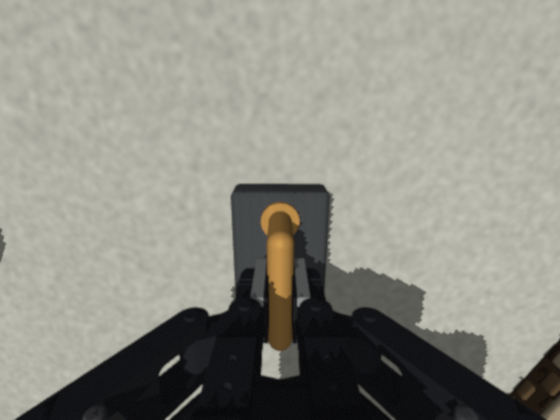

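Emit:
servo_tool(
  commands=[
    {"linear": [0,0,-2],"angular": [0,0,0],"gripper": -1},
    {"linear": [0,0,-8],"angular": [0,0,0],"gripper": -1},
    {"linear": [0,0,-25],"angular": [0,0,0],"gripper": -1},
    {"linear": [0,0,-55],"angular": [0,0,0],"gripper": -1},
    {"linear": [0,0,-90],"angular": [0,0,0],"gripper": -1},
    {"linear": [0,0,-125],"angular": [0,0,0],"gripper": -1},
    {"linear": [0,0,-150],"angular": [0,0,0],"gripper": -1},
    {"linear": [0,0,-160],"angular": [0,0,0],"gripper": -1},
    {"linear": [0,0,-160],"angular": [0,0,0],"gripper": -1},
    {"linear": [0,0,-160],"angular": [0,0,0],"gripper": -1},
  ],
)

```text
time_s: 39.0
position: [0.4519, 0.2497, 0.2038]
tool_rot: [[0.879, 0.477, -0.003], [0.477, -0.879, -0.001], [-0.003, -0.0, -1.0]]
ft_force: [-0.6, 0.5, -8.2]
grip_width: 0.0101
```

```bash
python3 - <<'E'
from h import *
d=shot('wrist'); cv2.imwrite('pics/w15.png',d['frame'])
mv(.4443,-.0103,.205,3.7)
E
```

```text
t 39.05 pos [0.4519 0.2497 0.2036] yaw 28.49 w 0.0102 F [-0.5  0.3 -8.9] -> lin [-130.7  224.9   -1. ] rz 24.8
```

View pics/w15.png

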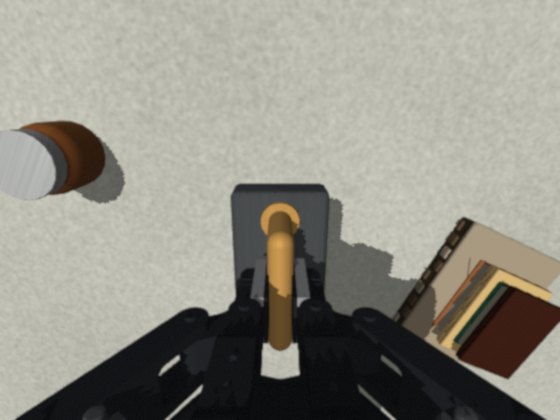

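Emit:
servo_tool(
  commands=[
    {"linear": [-5,9,-5],"angular": [0,0,2],"gripper": -1},
    {"linear": [-18,31,-5],"angular": [0,0,5],"gripper": -1},
    {"linear": [-36,62,-5],"angular": [0,0,9],"gripper": -1},
    {"linear": [-55,95,-5],"angular": [0,0,13],"gripper": -1},
    {"linear": [-74,128,-5],"angular": [0,0,17],"gripper": -1},
    {"linear": [-93,160,-5],"angular": [0,0,21],"gripper": -1},
    {"linear": [-109,188,-5],"angular": [0,0,24],"gripper": -1},
    {"linear": [-121,209,-5],"angular": [0,0,24.8],"gripper": -1},
    {"linear": [-128,220,-5],"angular": [0,0,24.8],"gripper": -1},
    {"linear": [-131,225,-3],"angular": [0,0,24.8],"gripper": -1},
    {"linear": [-131,225,10],"angular": [0,0,24.8],"gripper": -1},
    {"linear": [-131,225,28],"angular": [0,0,24.8],"gripper": -1},
    {"linear": [-131,225,42],"angular": [0,0,24.8],"gripper": -1},
    {"linear": [-131,225,48],"angular": [0,0,24.8],"gripper": -1},
    {"linear": [-131,225,48],"angular": [0,0,24.8],"gripper": -1},
    {"linear": [-131,225,48],"angular": [0,0,24.8],"gripper": -1},
  ],
)

```text
time_s: 40.65
position: [0.4451, -0.0099, 0.1579]
tool_rot: [[0.998, 0.065, 0.001], [0.065, -0.998, -0.0], [0.001, 0.0, -1.0]]
ft_force: [1.0, -0.8, -7.6]
grip_width: 0.01
```

```bash
python3 - <<'E'
from h import *
mv(.4443,-.0103,.1335,3.7)
E
```

```text
t 40.65 pos [ 0.4451 -0.0099  0.1579] yaw 3.73 w 0.01 F [ 1.  -0.8 -7.6] -> lin [-0.9  0.3 24.4] rz 0.0
```

Emit:
servo_tool(
  commands=[
    {"linear": [-0.7,0.2,6],"angular": [0,0,0],"gripper": -1},
    {"linear": [-0.7,0.2,12],"angular": [0,0,0],"gripper": -1},
    {"linear": [-0.7,0.2,17],"angular": [0,0,0],"gripper": -1},
    {"linear": [-0.7,0.2,21],"angular": [0,0,0],"gripper": -1},
    {"linear": [-0.7,0.2,23],"angular": [0,0,0],"gripper": -1},
    {"linear": [-0.7,0.2,23.5],"angular": [0,0,0],"gripper": -1},
    {"linear": [-0.7,0.2,23.5],"angular": [0,0,0],"gripper": -1},
  ],
)

```text
time_s: 41.35
position: [0.4442, -0.0104, 0.134]
tool_rot: [[0.998, 0.064, 0.0], [0.064, -0.998, -0.0], [0.0, 0.0, -1.0]]
ft_force: [-0.4, -0.0, -7.4]
grip_width: 0.0102
```

```bash
python3 - <<'E'
from h import *
mv(.4443,-.0103,.1325,3.7)
E
```

```text
t 41.35 pos [ 0.4442 -0.0104  0.134 ] yaw 3.7 w 0.0102 F [-0.4 -0.  -7.4] -> lin [ 0.1 -0.1  1.5] rz -0.0
```

Emit:
servo_tool(
  commands=[
    {"linear": [0,0,0.4],"angular": [0,0,0],"gripper": -1},
    {"linear": [0,0,0.8],"angular": [0,0,0],"gripper": -1},
    {"linear": [0,0,1.2],"angular": [0,0,0],"gripper": -1},
    {"linear": [0,0,1.2],"angular": [0,0,0],"gripper": -1},
  ],
)

```text
time_s: 41.75
position: [0.4441, -0.0104, 0.1327]
tool_rot: [[0.998, 0.064, 0.0], [0.064, -0.998, 0.0], [0.0, -0.0, -1.0]]
ft_force: [0.3, 1.1, -8.6]
grip_width: 0.0103
```

Emit:
servo_tool(
  commands=[
    {"linear": [0,0,0.3],"angular": [0,0,0],"gripper": -1},
    {"linear": [0,0,0.5],"angular": [0,0,0],"gripper": -1},
    {"linear": [0,0,0.5],"angular": [0,0,0],"gripper": -1},
  ],
)

```text
time_s: 42.05
position: [0.4442, -0.0104, 0.1325]
tool_rot: [[0.998, 0.065, 0.0], [0.065, -0.998, -0.0], [0.0, 0.0, -1.0]]
ft_force: [-1.1, 0.6, -3.9]
grip_width: 0.0097
```

Emit:
servo_tool(
  commands=[
    {"linear": [0,0,0.3],"angular": [0,0,0],"gripper": -1},
    {"linear": [0,0,0.3],"angular": [0,0,0],"gripper": -1},
  ],
)

```text
time_s: 42.25
position: [0.4442, -0.0104, 0.1324]
tool_rot: [[0.998, 0.065, 0.001], [0.065, -0.998, -0.0], [0.001, 0.0, -1.0]]
ft_force: [-3.2, 2.8, 3.4]
grip_width: 0.0104
```

Weight rests on the board. Release evenly, then rise straight up.

Emit:
servo_tool(
  commands=[
    {"linear": [0,0,0],"angular": [0,0,0],"gripper": -0.75},
    {"linear": [0,0,0],"angular": [0,0,0],"gripper": -0.65},
    {"linear": [0,0,0],"angular": [0,0,0],"gripper": -0.5},
    {"linear": [0,0,0],"angular": [0,0,0],"gripper": -0.3},
    {"linear": [0,0,0],"angular": [0,0,0],"gripper": -0.1},
    {"linear": [0,0,0],"angular": [0,0,0],"gripper": 0},
    {"linear": [0,0,0],"angular": [0,0,0],"gripper": 0},
  ],
)

```text
time_s: 42.95
position: [0.4442, -0.0104, 0.1319]
tool_rot: [[0.998, 0.064, 0.0], [0.064, -0.998, -0.0], [0.0, 0.0, -1.0]]
ft_force: [-0.5, -0.0, -0.1]
grip_width: 0.043
```

Emit:
servo_tool(
  commands=[
    {"linear": [0,0,-6],"angular": [0,0,0],"gripper": 0},
    {"linear": [0,0,-20],"angular": [0,0,0],"gripper": 0},
    {"linear": [0,0,-50],"angular": [0,0,0],"gripper": 0},
    {"linear": [0,0,-85],"angular": [0,0,0],"gripper": 0},
    {"linear": [0,0,-115],"angular": [0,0,0],"gripper": 0},
    {"linear": [0,0,-130],"angular": [0,0,0],"gripper": 0.3},
    {"linear": [0,0,-130],"angular": [0,0,0],"gripper": 0.6},
    {"linear": [0,0,-130],"angular": [0,0,0],"gripper": 0.8},
  ],
)

```text
time_s: 43.75
position: [0.4438, -0.0103, 0.2615]
tool_rot: [[0.998, 0.065, -0.0], [0.065, -0.998, 0.0], [-0.0, -0.0, -1.0]]
ft_force: [-0.9, -0.0, -0.9]
grip_width: 0.0767
```

```bash
python3 - <<'E'
from h import *
S=(.4442,-.0103,3.7)
mv(*S[:2],.26,3.7)
out,d=wfit2([('weight',.087,S)],'pics/p5')
show(d,[],'pics/p5crop.png',(190,80,370,270),4)
d=shot('side'); show(d,[],'pics/p5side.png',(230,130,390,270),5)
d=shot('scene'); show(d,[],'pics/p5scene.png',(230,100,390,240),5)
E
```

```text
t 43.75 pos [ 0.4438 -0.0103  0.2615] yaw 3.7 w 0.0767 F [-0.9 -0.  -0.9] -> lin [ 0.4 -0.   1.5] rz -0.0
wrist weight x 0.4450 y -0.0101 yaw 3.65 cost 0.040 conf 0.83 [252. 149. 313. 242.]
```

View pics/p5wrist.png

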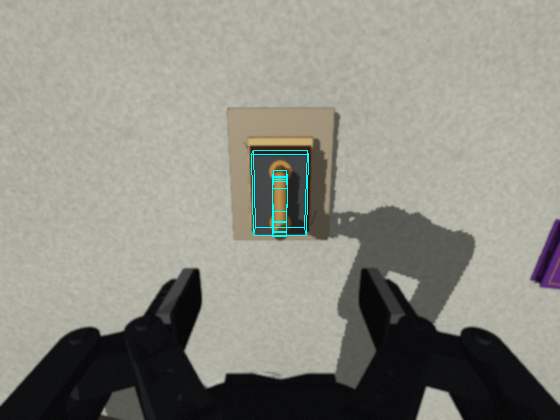

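View pics/p5crop.png

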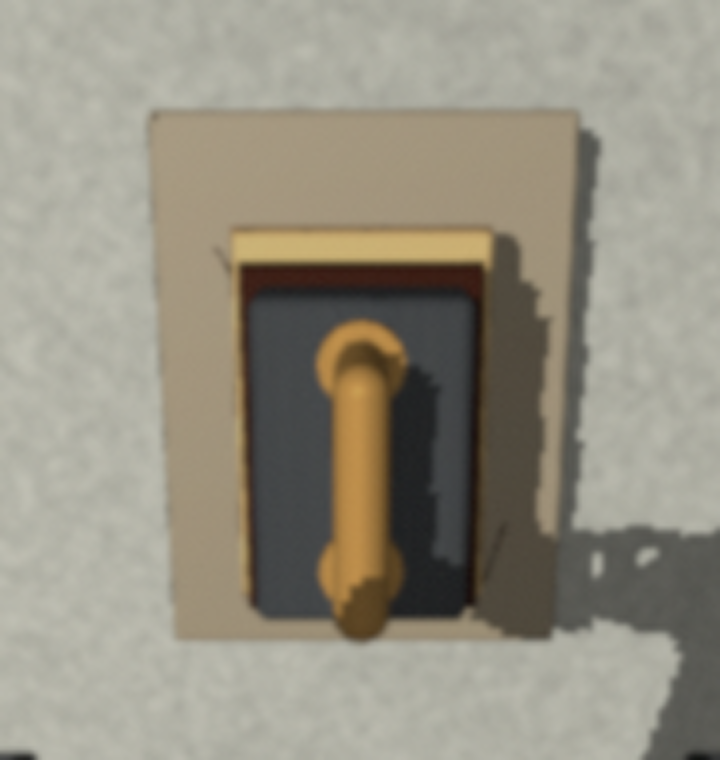

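View pics/p5side.png

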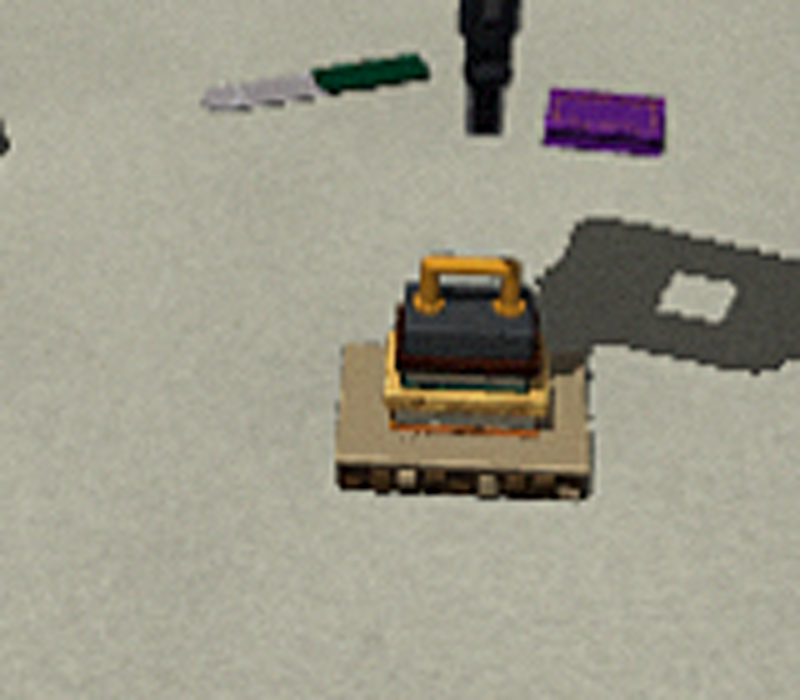

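View pics/p5scene.png

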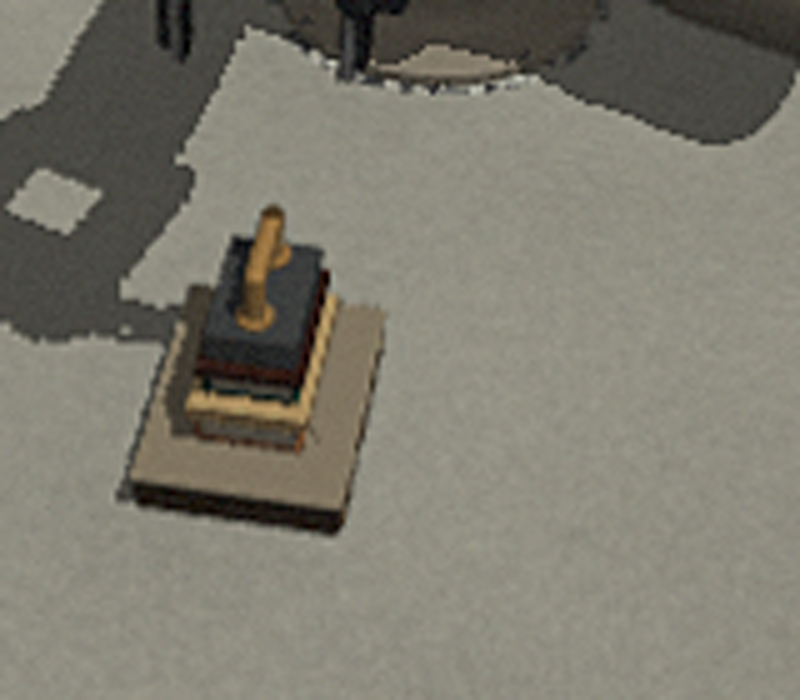

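The pictures show all five layers stacked squarely in the right order. The weight is upright on top at wrist (280,195), and the gripper is well clear of it. I'm handing in.

```bash
python3 -c "
from rig import env
print(env.close_job())"
```

```text
the job is handed in; nothing more can be done
None
```

The press stack is built on the stone in the order asked: tan book, pale board, green book, dark board, steel weight. I handed the job in at about 44 s of the 136 s allowed.

- **Setting down:** Each layer touched down lightly. The net upward push on the gripper never passed about 8 N. Each layer was released, and the gripper was raised clear before the next.
- **Last checks:** Wrist-camera fits put every layer within about 1.5 mm of the stone's centre and within 1° of its long side. The wrist, side and scene pictures show the stack square and upright.
- **Left alone:** I did not go near the knife, folder, jar, purple book or red board. I did not measure them again at the end.
- **Checks that failed or disagreed:**
  - The detector missed the weight once before the grasp. Two later fits of it differed by about 2 mm, so I used a value between them.
  - The detector also missed the tan book when I checked it against the stone. I judged that from an enlarged picture instead.
  - While gripping the pale board, the wrist read about 20 N upward. I think the closing fingers were pressing the board or their own tips on the bench. This is below the limits, and the board then lifted and placed normally.

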